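# Stand the ink bottles in their cartridge refill docks

## Task

Get the cartridges ready for refilling: stand each ink bottle upright in the round well of the dock whose collar has the colour of the bottle's cap, flat on the well's floor. Work from the lightest ink to the darkest (yellow, red, blue, then black), finishing each before the next, and set the bottles down rather than dropping them. There is no dock for the grey-capped bottle: leave it where it stands, and let no bottle tip over.

Things in the scene. Friction and masses are not known exactly. Their poses are not given: they have to be found in the camera images.
- bottle_yellow: Loose ink refill bottle, white body, yellow cap, yellow label bands; stands upright (its base is slightly uneven: up to 2 degrees out of plumb), about 0.11 kg. Body round, 43 mm across, straight to about 85 mm height; shoulder, then the nozzle cap narrows to the tip at 130 mm. Origin: centre of the underside, z up along the bottle.
- bottle_red: Loose ink refill bottle, white body, red cap, pink-red label bands; stands upright (its base is slightly uneven: up to 2 degrees out of plumb), about 0.11 kg. Body round, 43 mm across, straight to about 85 mm height; shoulder, then the nozzle cap narrows to the tip at 130 mm. Origin: centre of the underside, z up along the bottle.
- bottle_blue: Loose ink refill bottle, white body, blue cap, light blue label bands; stands upright (its base is slightly uneven: up to 2 degrees out of plumb), about 0.11 kg. Body round, 43 mm across, straight to about 85 mm height; shoulder, then the nozzle cap narrows to the tip at 130 mm. Origin: centre of the underside, z up along the bottle.
- bottle_black: Loose ink refill bottle, white body, black cap, black label bands; stands upright (its base is slightly uneven: up to 2 degrees out of plumb), about 0.11 kg. Body round, 43 mm across, straight to about 85 mm height; shoulder, then the nozzle cap narrows to the tip at 130 mm. Origin: centre of the underside, z up along the bottle.
- bottle_grey: Loose ink refill bottle of the same shape and size with a grey cap and purple label bands; has no dock. Origin: centre of the underside, z up.
- dock_yellow: Fixed refill dock with yellow collar. Origin: centre of its round well, at table height; the well's floor is 4 mm above. z up, x towards its cartridge. Collar 62 mm inside, 72 outside, rim 18 mm above the table. A yellow cartridge fixed in it stands on the +x side, 48 to 64 mm from the origin, 74 mm wide, top 51 mm above the table. White foot plate 112 x 86 mm.
- dock_red: Fixed refill dock with red collar. Origin: centre of its round well, at table height; the well's floor is 4 mm above. z up, x towards its cartridge. Collar 62 mm inside, 72 outside, rim 18 mm above the table. A dark (pink mark on its label) cartridge fixed in it stands on the +x side, 48 to 64 mm from the origin, 74 mm wide, top 51 mm above the table. White foot plate 112 x 86 mm.
- dock_blue: Fixed refill dock with blue collar. Origin: centre of its round well, at table height; the well's floor is 4 mm above. z up, x towards its cartridge. Collar 62 mm inside, 72 outside, rim 18 mm above the table. A blue cartridge fixed in it stands on the +x side, 48 to 64 mm from the origin, 74 mm wide, top 51 mm above the table. White foot plate 112 x 86 mm.
- dock_black: Fixed refill dock with black collar. Origin: centre of its round well, at table height; the well's floor is 4 mm above. z up, x towards its cartridge. Collar 62 mm inside, 72 outside, rim 18 mm above the table. A plain dark cartridge fixed in it stands on the +x side, 48 to 64 mm from the origin, 74 mm wide, top 51 mm above the table. White foot plate 112 x 86 mm.
Things that resemble listed ones, but are neither listed nor needed, are in the scene too. What is shaped like the bottle_yellow but green or orange is not meant.

How it is judged:
On the way, in this order (a step that is already met when the one before it is completed fails the run):
1. the yellow bottle stands in the yellow dock's well (horizontal distance between bottle_yellow and dock_yellow below 0.013 m and z of bottle_yellow in the frame of dock_yellow between 0 and 0.009 m and angle between bottle_yellow's own z axis and vertical below 0.15 rad and linear speed of bottle_yellow below 0.03 m/s and contact force between the fingers and bottle_yellow below 0.05 N), for 0.2 s.
2. the red bottle stands in the red dock's well (horizontal distance between bottle_red and dock_red below 0.013 m and z of bottle_red in the frame of dock_red between 0 and 0.009 m and angle between bottle_red's own z axis and vertical below 0.15 rad and linear speed of bottle_red below 0.03 m/s and contact force between the fingers and bottle_red below 0.05 N), for 0.2 s.
3. the blue bottle stands in the blue dock's well (horizontal distance between bottle_blue and dock_blue below 0.013 m and z of bottle_blue in the frame of dock_blue between 0 and 0.009 m and angle between bottle_blue's own z axis and vertical below 0.15 rad and linear speed of bottle_blue below 0.03 m/s and contact force between the fingers and bottle_blue below 0.05 N), for 0.2 s.
4. the black bottle stands in the black dock's well (horizontal distance between bottle_black and dock_black below 0.013 m and z of bottle_black in the frame of dock_black between 0 and 0.009 m and angle between bottle_black's own z axis and vertical below 0.15 rad and linear speed of bottle_black below 0.03 m/s and contact force between the fingers and bottle_black below 0.05 N), for 0.2 s.
At the end, for the whole second after the job is handed in: The yellow, red, blue and black bottles each stand released and at rest in the well of the dock of their own colour: within 13 mm of the well's centre, underside within 5 mm of its floor, upright within 0.15 rad. The grey-capped bottle stands upright within 20 mm of where it stood (horizontal distance between bottle_yellow and dock_yellow below 0.013 m and z of bottle_yellow in the frame of dock_yellow between 0 and 0.009 m and angle between each of bottle_yellow, bottle_red, bottle_blue, bottle_black, bottle_grey's own z axis and vertical below 0.15 rad and linear speed of each of bottle_yellow, bottle_red, bottle_blue, bottle_black below 0.03 m/s and horizontal distance between bottle_red and dock_red below 0.013 m and z of bottle_red in the frame of dock_red between 0 and 0.009 m and horizontal distance between bottle_blue and dock_blue below 0.013 m and z of bottle_blue in the frame of dock_blue between 0 and 0.009 m and horizontal distance between bottle_black and dock_black below 0.013 m and z of bottle_black in the frame of dock_black between 0 and 0.009 m and distance of bottle_grey from where it was at the start of the episode below 0.02 m); the robot touches nothing.
It fails at once if a bottle tips over (more than 0.6 rad) (angle between any of bottle_yellow, bottle_red, bottle_blue, bottle_black, bottle_grey's own z axis and vertical above 0.6 rad).
It fails at once if the grey-capped bottle is moved more than 20 mm (distance of bottle_grey from where it was at the start of the episode above 0.02 m).
It fails at once if a bottle is dropped (out of the fingers and moving at more than 0.6 m/s, a fall of about 2 cm) ((contact force between the fingers and bottle_yellow below 0.05 N and linear speed of bottle_yellow above 0.6 m/s) or (contact force between the fingers and bottle_red below 0.05 N and linear speed of bottle_red above 0.6 m/s) or (contact force between the fingers and bottle_blue below 0.05 N and linear speed of bottle_blue above 0.6 m/s) or (contact force between the fingers and bottle_black below 0.05 N and linear speed of bottle_black above 0.6 m/s)).
It also fails if it takes over 112 s, if anything falls off the work surface, if the arm or the gripper's body presses on something with over 40 N, if the wrist force passes 120 N, or if a joint passes its speed limit or range.

## Robot

A 7-joint arm with a two-finger parallel gripper is mounted at the origin on a cart in front of the work surface, level with it; the furniture and walls round the work are solid. World frame = base frame: x ahead of the robot, y to its left, z up, the work surface at z = 0. Lengths are in m, angles in rad, forces in N, time in s.
With the tool pointing down it reaches from about 0.4 to 0.9 m from the base axis. Payload 5.5 kg.
Tool frame: the origin (TCP) lies at the very end of the fingers, on their centre line; the grasp point (between the pads) lies 19 mm behind it; x points along the fingers, y is the direction in which the jaws open and shut, and the axes are right-handed (so a half turn about x gives the same grasp; the last joint's range is limited). The gripper opens to 92 mm and grips with 3 to 60 N. Pads are 19 mm wide; open, the fingers measure 130 mm over their backs; the gripper's body (75 mm by 190 mm) begins 47 mm behind the grasp point.
Start: joints at [-0.948, 0.501, -0.427, 1.55, 0.221, 1.138, -0.21], TCP at [0.229, 0.608, 0.202] pointing down, gripper open.
Joint ranges: [-2.88, 2.88], [-0.31, 2.03], [-1.54, 1.56], [0.2, 2.42], [-1.41, 4.55], [0.19, 2.02], [-2.57, 2.57]. Speed limits (rad/s): [2.57, 2.57, 3.14, 3.14, 3.14, 3.14, 3.14].

## Interface

Orientations are given as a unit quaternion [w, x, y, z].
In Python, from cell import env, imaging gives the robot as it stands.
- The arm moves only by the tool servo_tool, never from a script. Its argument "rows" is a list of rows, each an object of numbers: "tx", "ty", "tz": the shift along the tool's x, y, z in cm; "wx", "wy", "wz": the turn, a rotation vector about the tool's x, y, z in rad; "gripper": the finger opening in cm, from 0 to 9.18. A call has 1 to 20 rows; each row shifts and turns the commanded pose from where the row before left it, along the tool's axes as they then stand; what a row does not reach is not made up. A row lasts 1/10 s, in which the tool goes at most 50 mm and 8.59 degrees, less where a joint would pass 70% of its speed; a pose out of reach is approached as far as the arm can. A call with a gripper value outside its range is refused whole. The fingers move at their own pace and stop on an object; "newtons" is the grip in N (left out, the last holds). Time passes only in rows, so rows that do not move let the fingers close. It gives the time, the measured TCP pose, the force and the opening at its end, in the units of the state.
- env.get_obs(): the state, without advancing time (a new reading comes with each control period).
- imaging.capture(name): name is "scene" or "top" or "wrist"; returns a dict with "image" (480x640x3 uint8, red, green, blue), "camera_matrix" (3x3 intrinsics, pixels), "R" (3x3) and "t" (3): a world point X has camera coordinates R X + t. Camera axes: x right, y down, z forward; pixel columns grow to the right and rows downward; lengths in m; the calibration is good to about 2 mm. The wrist camera is an equidistant fisheye: a pixel r from the principal point sees the ray r / f radians off the axis. A picture is of the moment at which its call begins. There is no depth.
- env.hand_in(): hands the job in, once; it reports no verdict.
The state is a dict: "time": time; "joint_positions": joint angles; "joint_vel": joint speeds; "effort": joint torques, N m; "eef_pos": TCP position; "tcp_rot": TCP orientation; "wrist_force": force on the tool from outside, world axes, zero at the start; "wrist_torque": the same for the moment, N m; "grip_width": finger opening in m.
Only numpy, scipy, OpenCV 4.12 (cv2) and the standard library are available. Lean on these libraries where they do the work, as an engineer would, in place of code of your own. Each camera call takes 0.05 s, during which the arm holds its last target. There are 200 camera calls.

## Working session

There is one attempt and no reset: what is moved stays moved. The work goes in short steps, Python scripts to look and compute and a tool call to move; the robot and the scene stay as the last step left them, time stands still between calls to the robot, and variables do not carry over. Pictures are saved under pics/ and viewed, about 12 in all and at most 16, crops included, and the job is handed in when it is done.

Besides the shell and the picture viewer there is one more tool, called after ">>>" as name(argument=value, ...), one argument or row to a line, values as JSON. servo_tool: Moves the arm, as the interface text tells. Its arguments: {"type":"object","properties":{"rows":{"type":"array"},"newtons":{"type":"number"}},"required":["rows"]}

```bash
mkdir -p pics; ls; cat > h.py <<'E'
import numpy as np, cv2
from cell import env, imaging
def shot(n,f):
    c=imaging.capture(n); cv2.imwrite('pics/'+f,c['image'][:,:,::-1]); np.savez('pics/'+f[:-4]+'.npz',**{k:np.array(v) for k,v in c.items()}); return c
E
python3 - <<'E'
from h import *
for n in('scene','top'):
    c=shot(n,n+'0.png'); print(np.round(c['camera_matrix'],1).tolist(),np.round(c['R'],3).tolist(),np.round(c['t'],3), (-c['R'].T@c['t']).round(3))
print(env.get_obs())
E
```

```text
pics
[[466.0, 0.0, 323.7], [0.0, 466.0, 239.1], [0.0, 0.0, 1.0]] [[0.739, -0.674, 0.008], [-0.364, -0.41, -0.836], [0.567, 0.615, -0.548]] [-0.442  0.22   0.848] [-0.073 -0.729  0.653]
[[595.8, 0.0, 323.2], [0.0, 595.8, 256.5], [0.0, 0.0, 1.0]] [[0.006, -0.999, 0.032], [-0.988, -0.011, -0.155], [0.156, -0.031, -0.987]] [-0.058  0.545  1.051] [ 0.375 -0.02   1.125]
{'time': 0.1, 'joint_positions': array([-0.94780274,  0.50176387, -0.42682862,  1.55128177,  0.22082498,
        1.13832902, -0.21029419]), 'joint_vel': array([-0.00116664, -0.00213818, -0.00064993, -0.00279138,  0.00158229,
       -0.00098577, -0.00091014]), 'effort': array([-1.14446026e-02, -5.67870247e+01, -5.83861604e+00, -2.79909128e+01,
       -6.90338155e-02,  2.42770126e-02,  4.74952071e-05]), 'eef_pos': array([0.22865735, 0.60776055, 0.20140436]), 'tcp_rot': array([ 0.69557267,  0.12590124,  0.69582695, -0.12709208]), 'wrist_force': array([-0.0370571 ,  0.32705804, -0.6400508 ]), 'wrist_torque': array([-0.01581686, -0.00803321,  0.04346034]), 'grip_width': 0.09214734140961149}
```

View pics/top0.png

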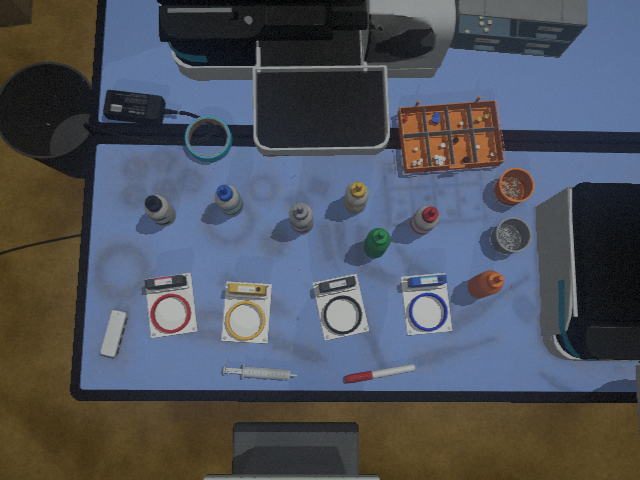

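View pics/scene0.png

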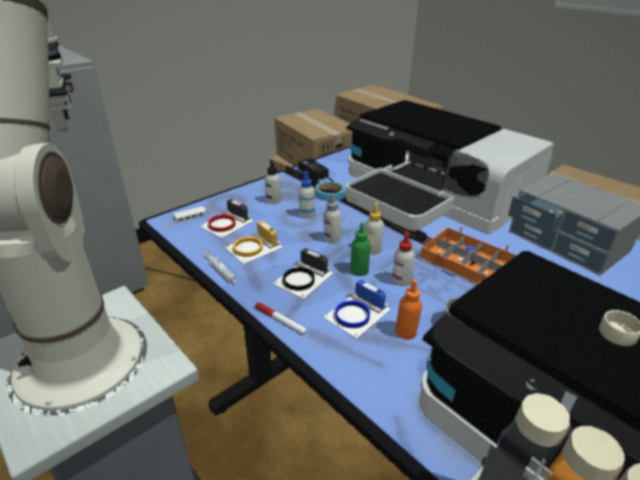

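Candidates in the top view, by cap pixel:
- **Wanted bottles:** yellow (358,190), red (430,214), blue (226,193), black (155,204).
- **Bottles to leave alone:** grey (301,214), green lookalike (377,240), orange lookalike (487,284).
- **Docks, by collar:** red (171,313), yellow (246,320), black (343,314), blue (428,311).

I'm choosing by cap and collar colour. Next I'll measure and check a close crop.

```bash
cat >> h.py <<'E'
def ray(c,uv):
    uv=np.atleast_2d(np.float64(uv)); K=c['camera_matrix']; 
    d=np.c_[(uv-[K[0,2],K[1,2]])/[K[0,0],K[1,1]],np.ones(len(uv))]
    return -c['R'].T@c['t'], d@c['R']
def plane(c,uv,z):
    o,d=ray(c,uv); return o+d*((z-o[2])/d[:,2])[:,None]
def tri(c1,u1,c2,u2):
    A=[];b=[]
    for c,u in((c1,u1),(c2,u2)):
        o,d=ray(c,u); d=d[0]/np.linalg.norm(d); P=np.eye(3)-np.outer(d,d); A.append(P);b.append(P@o)
    X,r,_,_=np.linalg.lstsq(np.vstack(A),np.hstack(b),rcond=None); return X,np.sqrt(r)
def proj(c,X):
    p=(c['R']@np.atleast_2d(X).T).T+c['t']; p=p@c['camera_matrix'].T; return p[:,:2]/p[:,2:]
def load(f): return dict(np.load('pics/'+f+'.npz'))
E
python3 - <<'E'
from h import *
from scipy.optimize import least_squares
T=load('top0');S=load('scene0')
hs=cv2.cvtColor(T['image'],cv2.COLOR_RGB2HSV); H,Sa,V=[hs[...,i].astype(int) for i in range(3)]
m={'red':((H<8)|(H>170))&(Sa>130),'yellow':(H>15)&(H<32)&(Sa>120),'blue':(H>112)&(H<128)&(Sa>185),'black':(V<60)}
for n,(u,v) in dict(red=(171,313),yellow=(246,320),black=(343,314),blue=(428,311)).items():
    w=np.zeros(H.shape,np.uint8); w[v-23:v+24,u-25:u+26]=m[n][v-23:v+24,u-25:u+26]
    nn,l,st,_=cv2.connectedComponentsWithStats(w); k=1+np.argmax(st[1:,4]); 
    ct,_=cv2.findContours((l==k).astype(np.uint8),cv2.RETR_EXTERNAL,cv2.CHAIN_APPROX_NONE)
    P=plane(T,cv2.convexHull(ct[0])[:,0],.018)[:,:2]
    f=least_squares(lambda q:np.hypot(*(P-q[:2]).T)-q[2],[*P.mean(0),.036],loss='soft_l1',f_scale=.001)
    print('dock',n,f.x.round(4),'resid',np.abs(f.fun).max().round(4),len(P),'scene px',proj(S,[*f.x[:2],.018]).round(0))
a=cv2.resize(T['image'][170:350,130:520],None,fx=2,fy=2,interpolation=cv2.INTER_CUBIC)
b=cv2.resize(S['image'][160:345,190:450],None,fx=3,fy=3,interpolation=cv2.INTER_CUBIC)
cv2.imwrite('pics/t1.png',a[:,:,::-1]);cv2.imwrite('pics/s1.png',b[:,:,::-1])
E
```

```text
dock red [0.4415 0.2269 0.0351] resid 0.0004 25 scene px [[222. 221.]]
dock yellow [0.4291 0.0895 0.035 ] resid 0.0005 25 scene px [[248. 244.]]
dock black [ 0.4408 -0.0899  0.0345] resid 0.0007 23 scene px [[298. 276.]]
dock blue [ 0.4801 -0.2499  0.0009] resid 0.0 2 scene px [[363. 304.]]
```

View pics/t1.png

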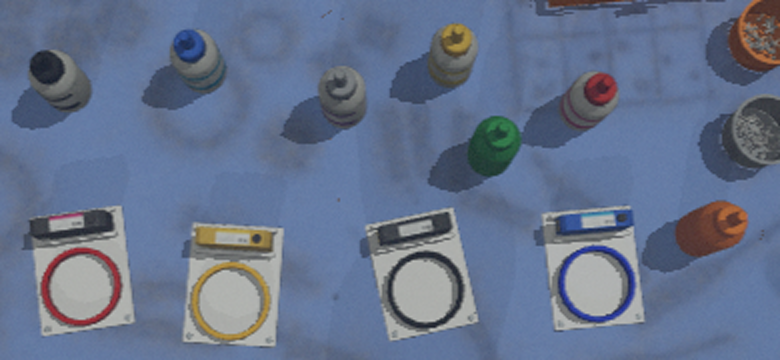

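View pics/s1.png

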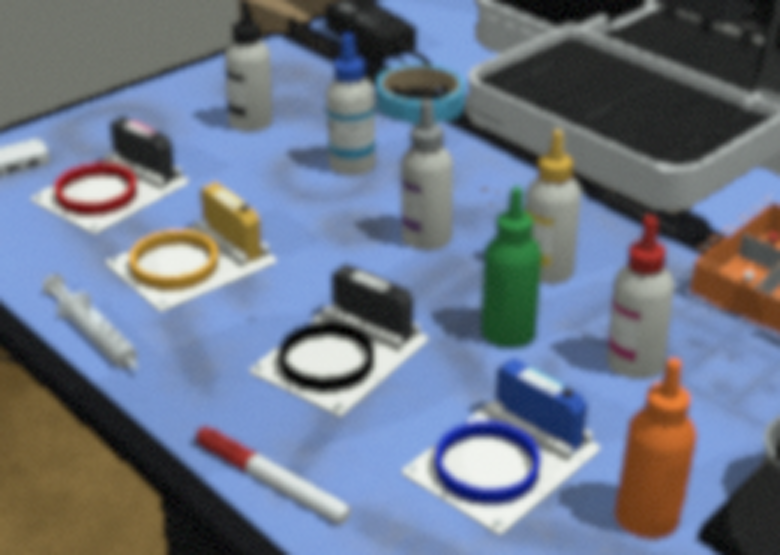

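The crops confirm the choices: the five white-bodied bottles have clearly distinct caps, the green and orange ones have solid coloured bodies, and the four collars stand apart by colour.

```bash
python3 - <<'E'
from h import *
from scipy.optimize import least_squares
T=load('top0');S=load('scene0')
hs=cv2.cvtColor(T['image'],cv2.COLOR_RGB2HSV);H,Sa,V=[hs[...,i].astype(int) for i in range(3)]
print(hs[311,404:418].tolist())
w=np.zeros(H.shape,np.uint8);sl=np.s_[290:335,405:452];m=(T['image'][...,2].astype(int)-T['image'][...,0]>70)&(T['image'][...,1]<90);w[sl]=m[sl]
nn,l,st,_=cv2.connectedComponentsWithStats(w);k=1+np.argmax(st[1:,4])
ct,_=cv2.findContours((l==k).astype(np.uint8),cv2.RETR_EXTERNAL,cv2.CHAIN_APPROX_NONE)
P=plane(T,cv2.convexHull(ct[0])[:,0],.018)[:,:2]
f=least_squares(lambda q:np.hypot(*(P-q[:2]).T)-q[2],[*P.mean(0),.036],loss='soft_l1',f_scale=.001);print('blue',f.x.round(4),np.abs(f.fun).max().round(4),len(P))
# dock checks from scene
D=dict(red=[.4415,.2269],yellow=[.4291,.0895],black=[.4408,-.0899],blue=f.x[:2])
sc=dict(red=(96,188),yellow=(174,258),black=(326,356),blue=(488,461))
cart=dict(red=(72,223),yellow=(234,238),black=(415,229),blue=(594,221))
for n in D:
    X=tri(T,proj(T,[*D[n],.018])[0],S,np.array(sc[n])/3+[190,160]); c=plane(T,np.array(cart[n])/2+[130,170],.051)[0,:2]; v=c-D[n]
    print(n,'tri',X[0].round(4),X[1].round(4),'cart dist',np.hypot(*v).round(3),'yaw',np.arctan2(v[1],v[0]).round(2))
tt=dict(black=(42,65),blue=(184,38),grey=(339,78),yellow=(456,36),red=(601,88))
ss=dict(black=(244,10),blue=(348,38),grey=(427,105),yellow=(558,133),red=(651,218))
sb=dict(black=(250,128),blue=(352,170),grey=(428,247),yellow=(558,281),red=(639,375))
for n in tt:
    X,r=tri(T,np.array(tt[n])/2+[130,170],S,np.array(ss[n])/3+[190,160])
    p=plane(S,np.array(sb[n])/3+[190,160],0)[0]; o=-S['R'].T@S['t']; d=(p-o)[:2]; p=p[:2]+d/np.hypot(*d)*.0215
    print(n,'tip',X.round(4),r.round(4),'base',p.round(4))
E
```

```text
[[109, 27, 130], [70, 5, 163], [90, 4, 120], [90, 6, 121], [113, 20, 112], [116, 151, 93], [117, 169, 130], [116, 165, 158], [115, 66, 162], [50, 4, 178], [53, 6, 177], [53, 6, 179], [75, 3, 177], [80, 4, 178]]
blue [ 0.448  -0.2507  0.0348] 0.0005 25
red tri [0.4422 0.2283 0.0111] [0.0004] cart dist 0.054 yaw 0.05
yellow tri [0.4296 0.0899 0.0122] [0.0004] cart dist 0.054 yaw -0.1
black tri [ 0.4411 -0.0903  0.0106] [0.0002] cart dist 0.053 yaw 0.2
blue tri [ 0.4482 -0.2519  0.012 ] [0.0003] cart dist 0.054 yaw 0.15
black tip [0.6238 0.2445 0.1218] [0.001] base [0.6347 0.2598]
blue tip [0.6469 0.1235 0.1292] [0.0002] base [0.6578 0.133 ]
grey tip [ 0.6147 -0.0101  0.1274] [0.0015] base [ 0.6235 -0.0074]
yellow tip [ 0.6546 -0.1121  0.1289] [0.0045] base [ 0.67   -0.1159]
red tip [ 0.6109 -0.238   0.1291] [0.006] base [ 0.6257 -0.2394]
```

>>> servo_tool(
  rows=[
    {"tx": -2,"wx": -0.12},
    {"tx": -2,"wx": -0.12},
    {"tx": -2,"wx": -0.12},
    {"tz": 2,"ty": -3},
    {"tz": 2,"ty": -3.5},
    {"tz": 2,"ty": -4},
    {"tz": 2,"ty": -4},
    {"tz": 2,"ty": -4},
    {"tz": 2,"ty": -4},
    {"tz": 2,"ty": -4},
    {"tz": 2,"ty": -4},
    {"tz": 2,"ty": -4},
    {"tz": 2,"ty": -4},
    {"tz": 2,"ty": -4},
    {"tz": 2,"ty": -4},
    {"tz": 2,"ty": -4},
    {"tz": 2,"ty": -4},
    {"tz": 2,"ty": -4},
    {"tz": 2,"ty": -4},
  ],
)

```text
$.rows[0]: bad value
```

```bash
python3 - <<'E'
from h import *
c=shot('wrist','w1.png');o=env.get_obs();print(o['time'],o['eef_pos'],o['tcp_rot'],o['joint_positions'].round(2))
print(c['camera_matrix'],c['R'].round(3),c['t'],-c['R'].T@c['t'])
E
```

```text
0.15 [0.22869676 0.60784674 0.20154085] [ 0.69558187  0.1260139   0.69581109 -0.1270169 ] [-0.95  0.5  -0.43  1.55  0.22  1.14 -0.21]
[[371.64829954   0.         314.14145217]
 [  0.         371.64829954 240.76075752]
 [  0.           0.           1.        ]] [[ 0.353  0.936 -0.001]
 [ 0.89  -0.335  0.31 ]
 [ 0.29  -0.11  -0.951]] [-0.65039281 -0.03898113  0.3919323 ] [0.15055409 0.63858968 0.38428888]
```

View pics/w1.png

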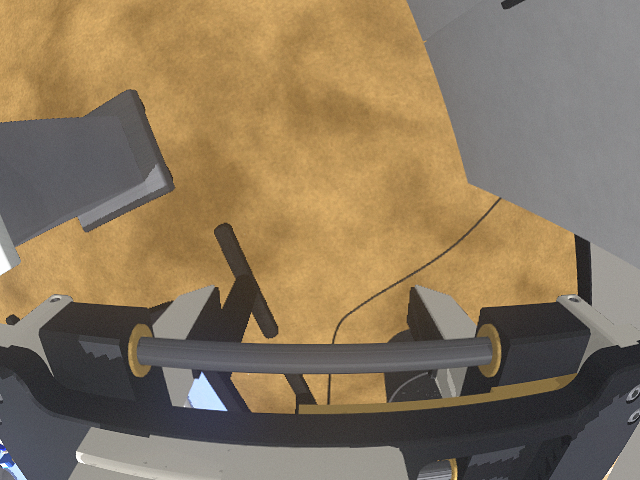

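>>> servo_tool(
  rows=[
    {"tx": -2,"ty": 0,"tz": 0,"wx": -0.12,"wy": 0,"wz": 0,"gripper": 9.18},
    {"tx": -2,"ty": 0,"tz": 0,"wx": -0.12,"wy": 0,"wz": 0,"gripper": 9.18},
    {"tx": -2,"ty": 0,"tz": 0,"wx": -0.12,"wy": 0,"wz": 0,"gripper": 9.18},
  ],
)

```text
time: 0.45
eef_pos: [0.2287, 0.608, 0.2624]
tcp_rot: [0.707, -0.002, 0.707, 0.001]
wrist_force: [-0.2, -0.4, 1.3]
grip_width: 0.0915
```

>>> servo_tool(
  rows=[
    {"tx": 0,"ty": -3,"tz": 2,"wx": 0,"wy": 0,"wz": 0,"gripper": 9.18},
    {"tx": 0,"ty": -4,"tz": 2.2,"wx": 0,"wy": 0,"wz": 0,"gripper": 9.18},
    {"tx": 0,"ty": -4,"tz": 2.2,"wx": 0,"wy": 0,"wz": 0,"gripper": 9.18},
    {"tx": 0,"ty": -4,"tz": 2.2,"wx": 0,"wy": 0,"wz": 0,"gripper": 9.18},
    {"tx": 0,"ty": -4,"tz": 2.2,"wx": 0,"wy": 0,"wz": 0,"gripper": 9.18},
    {"tx": 0,"ty": -4,"tz": 2.2,"wx": 0,"wy": 0,"wz": 0,"gripper": 9.18},
    {"tx": 0,"ty": -4,"tz": 2.2,"wx": 0,"wy": 0,"wz": 0,"gripper": 9.18},
    {"tx": 0,"ty": -4,"tz": 2.2,"wx": 0,"wy": 0,"wz": 0,"gripper": 9.18},
    {"tx": 0,"ty": -4,"tz": 2.2,"wx": 0,"wy": 0,"wz": 0,"gripper": 9.18},
    {"tx": 0,"ty": -4,"tz": 2.2,"wx": 0,"wy": 0,"wz": 0,"gripper": 9.18},
    {"tx": 0,"ty": -4,"tz": 2.2,"wx": 0,"wy": 0,"wz": 0,"gripper": 9.18},
    {"tx": 0,"ty": -4,"tz": 2.2,"wx": 0,"wy": 0,"wz": 0,"gripper": 9.18},
    {"tx": 0,"ty": -4,"tz": 2.2,"wx": 0,"wy": 0,"wz": 0,"gripper": 9.18},
    {"tx": 0,"ty": -4,"tz": 2.2,"wx": 0,"wy": 0,"wz": 0,"gripper": 9.18},
    {"tx": 0,"ty": -4,"tz": 2.2,"wx": 0,"wy": 0,"wz": 0,"gripper": 9.18},
    {"tx": 0,"ty": -4,"tz": 2.2,"wx": 0,"wy": 0,"wz": 0,"gripper": 9.18},
    {"tx": 0,"ty": -4,"tz": 2.2,"wx": 0,"wy": 0,"wz": 0,"gripper": 9.18},
    {"tx": 0,"ty": -4,"tz": 2.2,"wx": 0,"wy": 0,"wz": 0,"gripper": 9.18},
  ],
)

```text
time: 2.25
eef_pos: [0.6234, -0.1031, 0.262]
tcp_rot: [0.707, -0.0, 0.707, 0.0]
wrist_force: [-0.1, 0.3, 0.3]
grip_width: 0.0917
```

```bash
python3 - <<'E'
from h import *
c=shot('wrist','w2.png');o=env.get_obs();print(o['time'],o['eef_pos'],o['tcp_rot'].round(3),o['joint_positions'].round(2))
print(c['R'].round(3),-c['R'].T@c['t'])
E
```

```text
2.3 [ 0.62556328 -0.11343915  0.2613806 ] [ 0.708  0.001  0.707 -0.005] [ 0.2   0.39 -0.09  1.53  0.04  1.21  1.67]
[[ 0.     1.     0.001]
 [ 0.951 -0.001  0.31 ]
 [ 0.31   0.001 -0.951]] [ 0.53988215 -0.10234807  0.44497103]
```

View pics/w2.png

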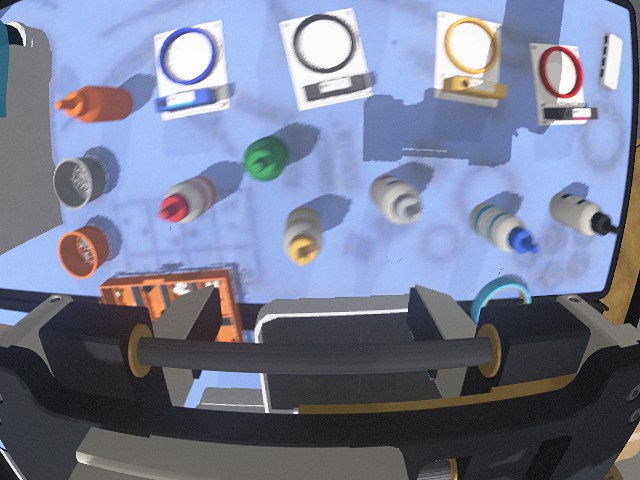

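The wrist view from over the middle shows the yellow cap at (302,250), red at (173,209), grey at (410,210), blue at (524,242), black at (603,225), and the green bottle at (266,158). All four docks run along the top. I'll retake it with the arm settled and measure from that.

```bash
cat >> h.py <<'E'
_ray=ray
def fray(c,uv):
    uv=np.atleast_2d(np.float64(uv)); K=c['camera_matrix']; q=(uv-[K[0,2],K[1,2]])/K[0,0]; r=np.hypot(*q.T)[:,None]
    return -c['R'].T@c['t'], np.c_[q/np.maximum(r,1e-9)*np.sin(r),np.cos(r)]@c['R']
def ray(c,uv): return (fray if abs(c['camera_matrix'][0,0]-371.6)<5 else _ray)(c,uv)
def fproj(c,X):
    p=np.atleast_2d(X)@c['R'].T+c['t']; K=c['camera_matrix']; s=np.hypot(p[:,0],p[:,1]); a=np.arctan2(s,p[:,2])
    return p[:,:2]/s[:,None]*a[:,None]*K[0,0]+[K[0,2],K[1,2]]
def circ(P,r):
    from scipy.optimize import least_squares
    f=least_squares(lambda q:np.hypot(*(P-q[:2]).T)-q[2],[*P.mean(0),r],loss='soft_l1',f_scale=.001); return f.x, np.abs(f.fun).max()
def blob(m,win):
    u0,u1,v0,v1=win; w=np.zeros(m.shape,np.uint8); w[v0:v1,u0:u1]=m[v0:v1,u0:u1]
    n,l,st,ce=cv2.connectedComponentsWithStats(w); k=1+np.argmax(st[1:,4])
    ct,_=cv2.findContours((l==k).astype(np.uint8),cv2.RETR_EXTERNAL,cv2.CHAIN_APPROX_NONE); return ct[0][:,0],ce[k],st[k,4]
E
python3 - <<'E'
from h import *
c=shot('wrist','w3.png');o=env.get_obs();print(o['eef_pos'],-c['R'].T@c['t'])
im=c['image'].astype(int);hs=cv2.cvtColor(c['image'],cv2.COLOR_RGB2HSV).astype(int);H,S,V=hs[...,0],hs[...,1],hs[...,2]
sh=np.array([0,0])
# docks
D=dict(red=[.4415,.2269],yellow=[.4291,.0895],black=[.4408,-.0899],blue=[.448,-.2507])
m=dict(red=((H<8)|(H>170))&(S>130),yellow=(H>13)&(H<32)&(S>110),blue=(im[...,2]-im[...,0]>60)&(im[...,1]<95)&(S>150),black=V<65)
for n,d in D.items():
    u,v=fproj(c,[*d,.018])[0].astype(int)
    try:
        ct,ce,a=blob(m[n],(u-34,u+35,max(v-36,0),v+30)); P=plane(c,cv2.convexHull(ct)[:,0],.018)[:,:2]; print('dock',n,(u,v),circ(P,.036),a)
    except Exception as e: print(n,e)
# bottles: body silhouette (not table-blue) -> near edge etc.
B=dict(yellow=[.66,-.113],red=[.617,-.238],grey=[.618,-.009],blue=[.652,.128],black=[.629,.252])
for n,b in B.items():
    print(n,'pred tip',fproj(c,[*b,.13])[0].round(),'base',fproj(c,[*b,0])[0].round())
a=c['image'][130:275,140:340];b2=c['image'][130:275,360:640]
cv2.imwrite('pics/w3c.png',np.vstack([cv2.resize(x,(x.shape[1]*k,x.shape[0]*k),interpolation=cv2.INTER_CUBIC)[:,:780] if 0 else cv2.resize(x,(780,int(x.shape[0]*780/x.shape[1])))[:,:] for x,k in ((c['image'][125:275,140:440],2),(c['image'][165:275,430:640],2))])[:,:,::-1][:600+200])
E
```

```text
[ 0.62384654 -0.11052387  0.26110636] [ 0.54169183 -0.11076672  0.44417012]
dock red (np.int64(570), np.int64(66)) (array([0.44441915, 0.22549666, 0.03724115]), np.float64(0.0029768863654598063)) 670
dock yellow (np.int64(482), np.int64(39)) (array([0.4325165 , 0.0888951 , 0.03660733]), np.float64(0.002132120962033364)) 733
black attempt to get argmax of an empty sequence
dock blue (np.int64(194), np.int64(50)) (array([ 0.4364    , -0.26286083,  0.01707842]), np.float64(0.0002154044957696881)) 13
yellow pred tip [315. 257.] base [315. 220.]
red pred tip [177. 213.] base [214. 188.]
grey pred tip [430. 212.] base [399. 187.]
blue pred tip [548. 246.] base [496. 214.]
black pred tip [629. 226.] base [568. 200.]
```

```bash
cat > meas.py <<'E'
from h import *
def bottle(c,b,dbg=False):
    """silhouette (not table-blue, not dark) around predicted bottle -> axis via tip(z=.13) and base near edge (z=0)"""
    wr=abs(c['camera_matrix'][0,0]-371.6)<5; pj=fproj if wr else proj
    im=c['image'].astype(int); 
    fg=~((im[...,2]-im[...,0]>22)&(im[...,2]-im[...,1]>5)) 
    t=pj(c,[*b,.13])[0]; f=pj(c,[*b,0])[0]
    lo=np.minimum(t,f)-32; hi=np.maximum(t,f)+32; return fg,lo.astype(int),hi.astype(int)
E
python3 - <<'E'
from meas import *
c=load('w3'); 
tiles=[]
for b in([.66,-.113],[.617,-.238],[.652,.128],[.629,.252]):
    fg,lo,hi=bottle(c,b); lo=np.maximum(lo,0); print(lo,hi)
    x0,y0=lo; im=c['image'][y0:y0+100,x0:x0+130]; im=cv2.copyMakeBorder(im,0,100-im.shape[0],0,130-im.shape[1],cv2.BORDER_CONSTANT)
    tiles.append(cv2.resize(im,(390,300),interpolation=cv2.INTER_NEAREST))
cv2.imwrite('pics/w3t.png',np.vstack([np.hstack(tiles[:2]),np.hstack(tiles[2:])])[:,:,::-1])
E
```

```text
[282 187] [347 288]
[145 155] [245 244]
[463 182] [580 277]
[536 168] [660 257]
```

View pics/w3t.png

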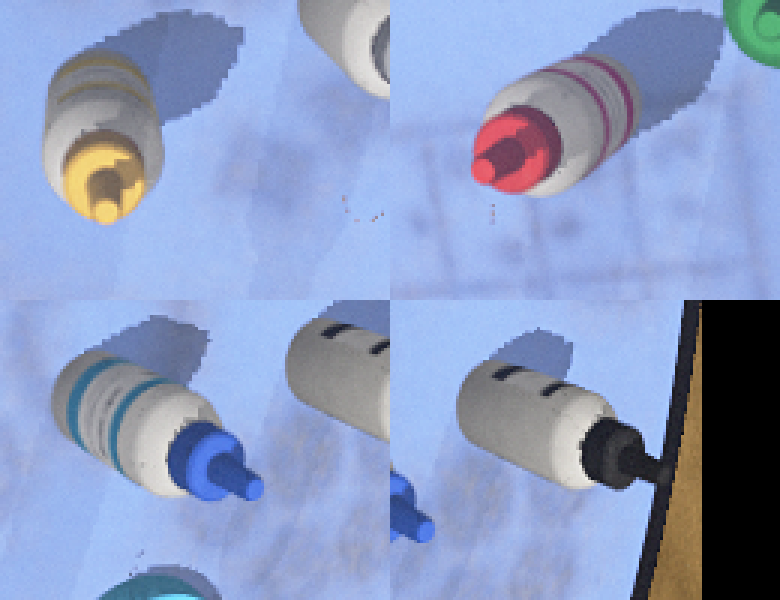

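Picture 7 shows the four wanted bottles close up, and their tips match my predictions to about 2 px.

```bash
python3 - <<'E'
from h import *
c=load('w3'); o=(-c['R'].T@c['t'])[:2]
for n,t,b in (('yellow',(317.3,257),(315.3,205.3)),('red',(176.3,211.7),(228,185.5)),('blue',(548.3,245),(482,208.7)),('black',(627,224.7),(559.3,199.7))):
    T=plane(c,t,.129)[0,:2]; p=plane(c,b,0)[0,:2]; d=(p-o)/np.hypot(*(p-o)); print(n,'tip',T.round(4),'base',(p+d*.0215).round(4))
E
```

```text
yellow tip [ 0.6604 -0.1106] base [ 0.6631 -0.1129]
red tip [ 0.616  -0.2392] base [ 0.6268 -0.2376]
blue tip [0.6514 0.1286] base [0.6538 0.1255]
black tip [0.6281 0.2495] base [0.6338 0.255 ]
```

>>> servo_tool(
  newtons=15,
  rows=[
    {"tx": 2,"ty": -0.05,"tz": 1.9,"wx": 0,"wy": 0,"wz": 0,"gripper": 9.18},
    {"tx": 3,"ty": -0.05,"tz": 1.8,"wx": 0,"wy": 0,"wz": 0,"gripper": 9.18},
    {"tx": 3,"ty": 0,"tz": 0,"wx": 0,"wy": 0,"wz": 0,"gripper": 9.18},
    {"tx": 3,"ty": 0,"tz": 0,"wx": 0,"wy": 0,"wz": 0,"gripper": 9.18},
    {"tx": 3,"ty": 0,"tz": 0,"wx": 0,"wy": 0,"wz": 0,"gripper": 9.18},
    {"tx": 2.4,"ty": 0,"tz": 0,"wx": 0,"wy": 0,"wz": 0,"gripper": 9.18},
    {"tx": 1.2,"ty": 0,"tz": 0,"wx": 0,"wy": 0,"wz": 0,"gripper": 9.18},
    {"tx": 0.8,"ty": 0,"tz": 0,"wx": 0,"wy": 0,"wz": 0,"gripper": 9.18},
    {"tx": 0,"ty": 0,"tz": 0,"wx": 0,"wy": 0,"wz": 0,"gripper": 9.18},
    {"tx": 0,"ty": 0,"tz": 0,"wx": 0,"wy": 0,"wz": 0,"gripper": 9.18},
  ],
)

```text
time: 3.35
eef_pos: [0.6609, -0.1025, 0.0795]
tcp_rot: [0.708, -0.0, 0.706, 0.0]
wrist_force: [-0.3, 0.4, 0.2]
grip_width: 0.0915
```

>>> servo_tool(
  newtons=15,
  rows=[
    {"tx": 0.4,"ty": -0.5,"tz": 0,"wx": 0,"wy": 0,"wz": 0,"gripper": 9.18},
    {"tx": 0.4,"ty": -0.4,"tz": 0,"wx": 0,"wy": 0,"wz": 0,"gripper": 9.18},
    {"tx": 0,"ty": 0,"tz": 0,"wx": 0,"wy": 0,"wz": 0,"gripper": 7},
    {"tx": 0,"ty": 0,"tz": 0,"wx": 0,"wy": 0,"wz": 0,"gripper": 5.5},
    {"tx": 0,"ty": 0,"tz": 0,"wx": 0,"wy": 0,"wz": 0,"gripper": 5},
    {"tx": 0,"ty": 0,"tz": 0,"wx": 0,"wy": 0,"wz": 0,"gripper": 4.5},
    {"tx": 0,"ty": 0,"tz": 0,"wx": 0,"wy": 0,"wz": 0,"gripper": 4},
    {"tx": 0,"ty": 0,"tz": 0,"wx": 0,"wy": 0,"wz": 0,"gripper": 3.5},
    {"tx": 0,"ty": 0,"tz": 0,"wx": 0,"wy": 0,"wz": 0,"gripper": 3},
    {"tx": 0,"ty": 0,"tz": 0,"wx": 0,"wy": 0,"wz": 0,"gripper": 3},
    {"tx": 0,"ty": 0,"tz": 0,"wx": 0,"wy": 0,"wz": 0,"gripper": 3},
  ],
)

```text
time: 4.45
eef_pos: [0.66, -0.1115, 0.0703]
tcp_rot: [0.707, -0.0, 0.707, 0.0]
wrist_force: [-1.0, 0.3, -0.7]
grip_width: 0.0302
```

```bash
python3 - <<'E'
from h import *
c=shot('wrist','w4.png'); s=shot('scene','s4.png')
a=cv2.resize(c['image'][100:420,120:520],(400,320)); b=cv2.resize(s['image'][140:300,280:480],(400,320),interpolation=cv2.INTER_CUBIC)
cv2.imwrite('pics/m4.png',np.hstack([a,b])[:,:,::-1])
E
```

```text
(no output)
```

View pics/m4.png

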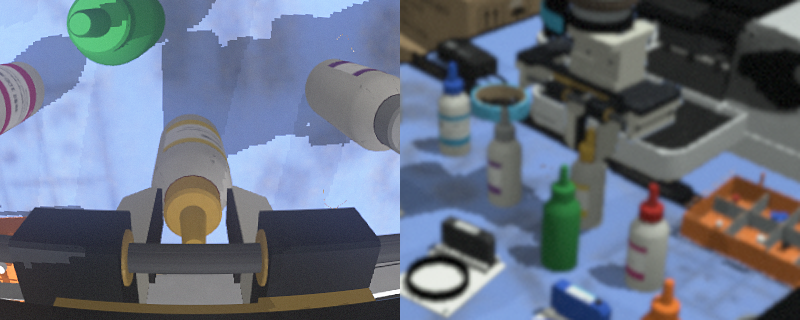

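Picture 8: the jaws straddle the yellow cap at crop (193,205), but the 30 mm width is less than the 43 mm body. I'll check where the finger ends project.

```bash
python3 - <<'E'
from h import *
c=load('w4');s=load('s4');o=env.get_obs();e=o['eef_pos'];print(e,o['grip_width'],o['wrist_force'])
for z in(.0703,.089,.1):
  for dy in(-.015,0,.015):
    print(z,dy,(fproj(c,[e[0],e[1]+dy,z])[0]-[120,100]).round(), ((proj(s,[e[0],e[1]+dy,z])[0]-[280,140])*2+[400,0]).round())
print(plane(c,np.array([193,205])+[120,100],.105))
a=cv2.resize(c['image'][240:350,240:380],(764,600),interpolation=cv2.INTER_CUBIC);cv2.imwrite('pics/w4c.png',a[:,:,::-1])
E
```

```text
[ 0.65997861 -0.11147566  0.07029483] 0.030358121699834408 [-0.08554994  0.41519682  1.16025897]
0.0703 -0.015 [165. 183.] [598. 176.]
0.0703 0 [192. 183.] [589. 171.]
0.0703 0.015 [220. 183.] [579. 166.]
0.089 -0.015 [162. 199.] [599. 162.]
0.089 0 [192. 199.] [590. 157.]
0.089 0.015 [223. 199.] [580. 152.]
0.1 -0.015 [160. 209.] [600. 154.]
0.1 0 [192. 209.] [590. 149.]
0.1 0.015 [224. 209.] [581. 144.]
[[ 0.65503423 -0.11106255  0.105     ]]
```

View pics/w4c.png

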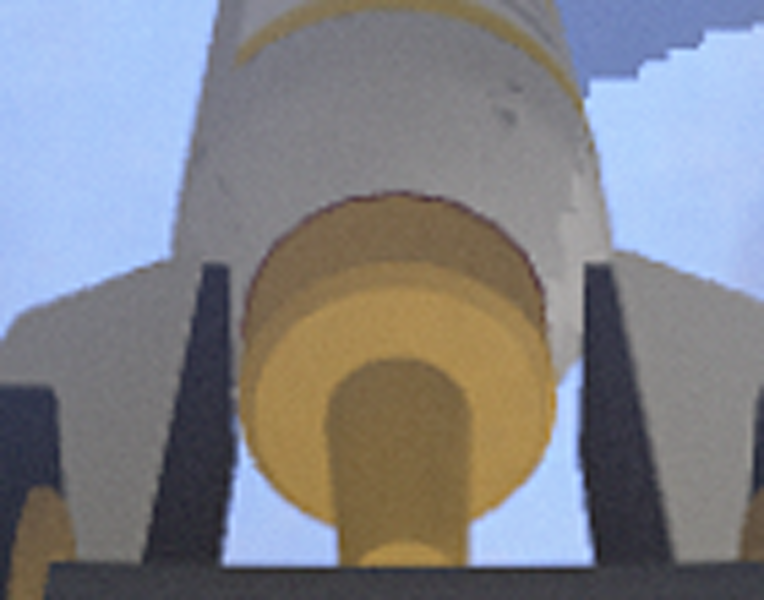

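>>> servo_tool(
  newtons=10,
  rows=[
    {"tx": 0,"ty": 0,"tz": 0,"wx": 0,"wy": 0,"wz": 0,"gripper": 2.8},
    {"tx": 0,"ty": 0,"tz": 0,"wx": 0,"wy": 0,"wz": 0,"gripper": 2.6},
    {"tx": 0,"ty": 0,"tz": 0,"wx": 0,"wy": 0,"wz": 0,"gripper": 2.6},
  ],
)

```text
time: 4.85
eef_pos: [0.66, -0.1117, 0.0703]
tcp_rot: [0.707, -0.0, 0.707, -0.0]
wrist_force: [-0.1, -0.8, 0.5]
grip_width: 0.0264
```

```bash
python3 - <<'E'
from h import *
c=shot('wrist','w5.png');s=shot('scene','s5.png');t=shot('top','t5.png')
a=cv2.resize(c['image'][170:350,240:380],(280,360),interpolation=cv2.INTER_CUBIC);b=cv2.resize(s['image'][170:270,330:410],(288,360),interpolation=cv2.INTER_CUBIC)
d=cv2.resize(t['image'][150:240,325:390],(260,360),interpolation=cv2.INTER_CUBIC)
cv2.imwrite('pics/m5.png',np.hstack([a,b,d])[:,:,::-1])
E
```

```text
(no output)
```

View pics/m5.png

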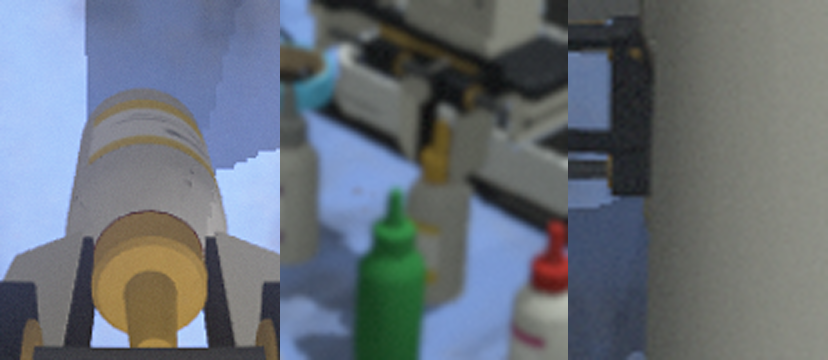

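Picture 10: in the scene tile the jaws end at the shoulder (about z 0.09), beside the cap. That means the pads end about 2 cm above the reported TCP, so the grip missed the body. I'll open and descend in small steps, watching the wrist force.

>>> servo_tool(
  newtons=10,
  rows=[
    {"tx": 0,"ty": 0,"tz": 0,"wx": 0,"wy": 0,"wz": 0,"gripper": 5},
    {"tx": 0,"ty": 0,"tz": 0,"wx": 0,"wy": 0,"wz": 0,"gripper": 7},
    {"tx": 0,"ty": 0,"tz": 0,"wx": 0,"wy": 0,"wz": 0,"gripper": 7},
    {"tx": 0.3,"ty": 0,"tz": 0,"wx": 0,"wy": 0,"wz": 0,"gripper": 7},
    {"tx": 0.2,"ty": 0,"tz": 0,"wx": 0,"wy": 0,"wz": 0,"gripper": 7},
    {"tx": 0,"ty": 0,"tz": 0,"wx": 0,"wy": 0,"wz": 0,"gripper": 7},
  ],
)

```text
time: 5.6
eef_pos: [0.6595, -0.1114, 0.0647]
tcp_rot: [0.707, -0.0, 0.707, 0.0]
wrist_force: [0.5, -0.1, -0.2]
grip_width: 0.0684
```

>>> servo_tool(
  newtons=10,
  rows=[
    {"tx": 0.1,"ty": 0,"tz": 0,"wx": 0,"wy": 0,"wz": 0,"gripper": 7},
    {"tx": 0.1,"ty": 0,"tz": 0,"wx": 0,"wy": 0,"wz": 0,"gripper": 7},
  ],
)

```text
time: 5.8
eef_pos: [0.6601, -0.1115, 0.0633]
tcp_rot: [0.707, -0.0, 0.707, 0.0]
wrist_force: [-0.4, -0.4, 0.6]
grip_width: 0.0698
```

>>> servo_tool(
  newtons=10,
  rows=[
    {"tx": 0.1,"ty": 0,"tz": 0,"wx": 0,"wy": 0,"wz": 0,"gripper": 7},
    {"tx": 0.1,"ty": 0,"tz": 0,"wx": 0,"wy": 0,"wz": 0,"gripper": 7},
  ],
)

```text
time: 6.0
eef_pos: [0.66, -0.1115, 0.0612]
tcp_rot: [0.707, -0.0, 0.707, 0.0]
wrist_force: [-0.0, 0.1, -0.1]
grip_width: 0.0696
```

>>> servo_tool(
  newtons=10,
  rows=[
    {"tx": 0.1,"ty": 0,"tz": 0,"wx": 0,"wy": 0,"wz": 0,"gripper": 7},
    {"tx": 0.1,"ty": 0,"tz": 0,"wx": 0,"wy": 0,"wz": 0,"gripper": 7},
  ],
)

```text
time: 6.2
eef_pos: [0.66, -0.1115, 0.0592]
tcp_rot: [0.707, -0.0, 0.707, 0.0]
wrist_force: [0.3, -0.0, -0.7]
grip_width: 0.07
```

>>> servo_tool(
  newtons=10,
  rows=[
    {"tx": 0.1,"ty": 0,"tz": 0,"wx": 0,"wy": 0,"wz": 0,"gripper": 7},
    {"tx": 0.1,"ty": 0,"tz": 0,"wx": 0,"wy": 0,"wz": 0,"gripper": 7},
  ],
)

```text
time: 6.4
eef_pos: [0.66, -0.1115, 0.0572]
tcp_rot: [0.707, -0.0, 0.707, 0.0]
wrist_force: [-1.0, -0.1, 0.3]
grip_width: 0.07
```

>>> servo_tool(
  newtons=10,
  rows=[
    {"tx": 0.1,"ty": 0,"tz": 0,"wx": 0,"wy": 0,"wz": 0,"gripper": 7},
    {"tx": 0.1,"ty": 0,"tz": 0,"wx": 0,"wy": 0,"wz": 0,"gripper": 7},
    {"tx": 0.1,"ty": 0,"tz": 0,"wx": 0,"wy": 0,"wz": 0,"gripper": 7},
  ],
)

```text
time: 6.7
eef_pos: [0.66, -0.1115, 0.0542]
tcp_rot: [0.707, -0.0, 0.707, 0.0]
wrist_force: [0.1, -0.5, 0.1]
grip_width: 0.0702
```

>>> servo_tool(
  newtons=10,
  rows=[
    {"tx": 0.1,"ty": 0,"tz": 0,"wx": 0,"wy": 0,"wz": 0,"gripper": 7},
    {"tx": 0.1,"ty": 0,"tz": 0,"wx": 0,"wy": 0,"wz": 0,"gripper": 7},
    {"tx": 0.1,"ty": 0,"tz": 0,"wx": 0,"wy": 0,"wz": 0,"gripper": 7},
  ],
)

```text
time: 7.0
eef_pos: [0.66, -0.1115, 0.0512]
tcp_rot: [0.707, -0.0, 0.707, 0.0]
wrist_force: [0.0, -1.1, -0.2]
grip_width: 0.0699
```

```bash
python3 - <<'E'
from h import *
c=shot('wrist','w6.png');s=shot('scene','s6.png');o=env.get_obs();e=o['eef_pos'];print(e,o['wrist_force'].round(1))
for x,y,z in((0,-.035,.02),(0,-.035,0),(-.0095,-.035,.02),(-.0095,-.035,0),(0,0,.066)): print(x,z,((fproj(c,e+[x,y,z])[0]-[200,170])*2).round(),((proj(s,e+[x,y,z])[0]-[330,170])*3.6+[440,0]).round())
a=cv2.resize(c['image'][170:350,200:420],(440,360),interpolation=cv2.INTER_CUBIC);b=cv2.resize(s['image'][170:270,330:425],(342,360),interpolation=cv2.INTER_CUBIC)
cv2.imwrite('pics/m6.png',np.hstack([a,b])[:,:,::-1])
E
```

```text
[ 0.65983163 -0.11147498  0.05107858] [-0.1 -0.3 -0.7]
0 0.02 [ 84. 258.] [639. 219.]
0 0 [ 97. 224.] [637. 245.]
-0.0095 0.02 [ 81. 223.] [629. 224.]
-0.0095 0 [ 94. 192.] [627. 250.]
0 0.066 [224. 368.] [604. 138.]
```

View pics/m6.png

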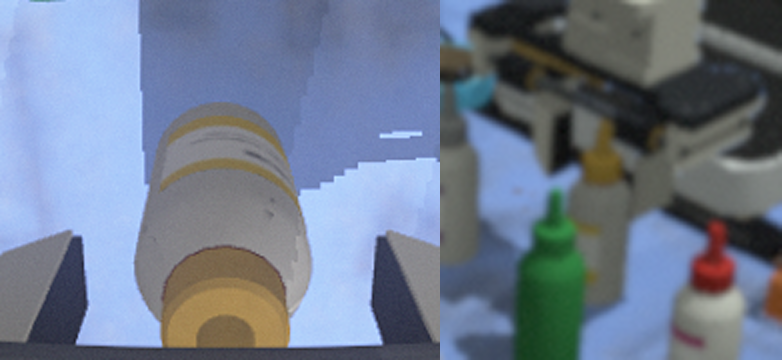

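Picture 11: the jaw ends project about 2.3 cm above the reported TCP (z about 0.075). The cap tip is still clear of the gripper body, so I'll go 6 mm lower and then grip.

>>> servo_tool(
  newtons=10,
  rows=[
    {"tx": 0.1,"ty": 0,"tz": 0,"wx": 0,"wy": 0,"wz": 0,"gripper": 7},
    {"tx": 0.1,"ty": 0,"tz": 0,"wx": 0,"wy": 0,"wz": 0,"gripper": 7},
    {"tx": 0.1,"ty": 0,"tz": 0,"wx": 0,"wy": 0,"wz": 0,"gripper": 7},
    {"tx": 0,"ty": 0,"tz": 0,"wx": 0,"wy": 0,"wz": 0,"gripper": 7},
  ],
)

```text
time: 7.5
eef_pos: [0.6599, -0.1114, 0.0481]
tcp_rot: [0.707, -0.0, 0.707, 0.0]
wrist_force: [-0.4, 0.2, 0.7]
grip_width: 0.0703
```

>>> servo_tool(
  newtons=10,
  rows=[
    {"tx": 0.1,"ty": 0,"tz": 0,"wx": 0,"wy": 0,"wz": 0,"gripper": 6},
    {"tx": 0.1,"ty": 0,"tz": 0,"wx": 0,"wy": 0,"wz": 0,"gripper": 5.2},
    {"tx": 0.1,"ty": 0,"tz": 0,"wx": 0,"wy": 0,"wz": 0,"gripper": 4.8},
    {"tx": 0,"ty": 0,"tz": 0,"wx": 0,"wy": 0,"wz": 0,"gripper": 4.4},
    {"tx": 0,"ty": 0,"tz": 0,"wx": 0,"wy": 0,"wz": 0,"gripper": 4},
    {"tx": 0,"ty": 0,"tz": 0,"wx": 0,"wy": 0,"wz": 0,"gripper": 3.5},
    {"tx": 0,"ty": 0,"tz": 0,"wx": 0,"wy": 0,"wz": 0,"gripper": 3.5},
    {"tx": 0,"ty": 0,"tz": 0,"wx": 0,"wy": 0,"wz": 0,"gripper": 3.5},
  ],
)

```text
time: 8.3
eef_pos: [0.6599, -0.1117, 0.0453]
tcp_rot: [0.707, -0.0, 0.707, -0.0]
wrist_force: [0.6, -0.2, -0.5]
grip_width: 0.0419
```

>>> servo_tool(
  newtons=15,
  rows=[
    {"tx": 0,"ty": 0,"tz": 0,"wx": 0,"wy": 0,"wz": 0,"gripper": 3.5},
    {"tx": -0.5,"ty": 0,"tz": 0,"wx": 0,"wy": 0,"wz": 0,"gripper": 3.5},
    {"tx": -1,"ty": 0,"tz": 0,"wx": 0,"wy": 0,"wz": 0,"gripper": 3.5},
    {"tx": -1.5,"ty": 0,"tz": 0,"wx": 0,"wy": 0,"wz": 0,"gripper": 3.5},
    {"tx": -2,"ty": 0,"tz": 0,"wx": 0,"wy": 0,"wz": 0,"gripper": 3.5},
    {"tx": -2.5,"ty": 0,"tz": 0,"wx": 0,"wy": 0,"wz": 0,"gripper": 3.5},
    {"tx": -2.5,"ty": 0,"tz": 0,"wx": 0,"wy": 0,"wz": 0,"gripper": 3.5},
    {"tx": -2.5,"ty": 0,"tz": 0,"wx": 0,"wy": 0,"wz": 0,"gripper": 3.5},
    {"tx": -2,"ty": 0,"tz": 0,"wx": 0,"wy": 0,"wz": 0,"gripper": 3.5},
    {"tx": -1.5,"ty": 0,"tz": 0,"wx": 0,"wy": 0,"wz": 0,"gripper": 3.5},
  ],
)

```text
time: 9.3
eef_pos: [0.661, -0.1115, 0.2088]
tcp_rot: [0.708, -0.0, 0.706, -0.0]
wrist_force: [0.3, -0.2, -1.0]
grip_width: 0.0414
```

```bash
python3 - <<'E'
from h import *
c=shot('wrist','w7.png');s=shot('scene','s7.png');o=env.get_obs();e=o['eef_pos'];print(e,o['wrist_force'].round(1),o['grip_width'])
a=cv2.resize(c['image'][130:350,180:450],(442,360),interpolation=cv2.INTER_CUBIC);b=cv2.resize(s['image'][100:270,290:450],(339,360),interpolation=cv2.INTER_CUBIC)
cv2.imwrite('pics/m7.png',np.hstack([a,b])[:,:,::-1])
E
```

```text
[ 0.66192659 -0.1116584   0.20911967] [ 0.4  0.1 -0.9] 0.04170102093700467
```

View pics/m7.png

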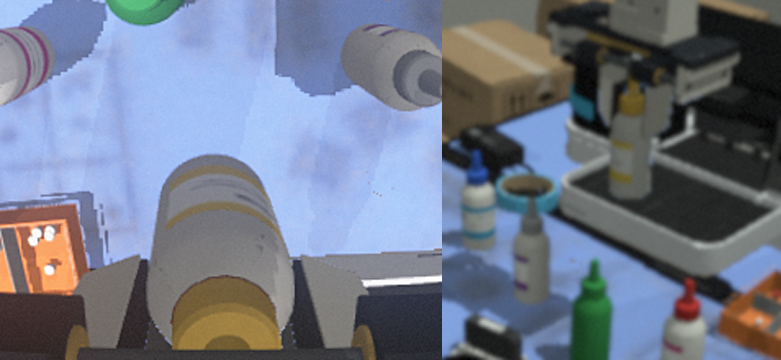

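Picture 12: the yellow bottle is held upright. Its base is about 2 mm ahead of the TCP in x. Carrying it over to the yellow dock.

>>> servo_tool(
  newtons=15,
  rows=[
    {"tx": 0,"ty": 0.915,"tz": -1.055,"wx": 0,"wy": 0,"wz": 0,"gripper": 3.5},
    {"tx": 0,"ty": 0.915,"tz": -1.055,"wx": 0,"wy": 0,"wz": 0,"gripper": 3.5},
    {"tx": 0,"ty": 1.83,"tz": -2.11,"wx": 0,"wy": 0,"wz": 0,"gripper": 3.5},
    {"tx": 0,"ty": 1.83,"tz": -2.11,"wx": 0,"wy": 0,"wz": 0,"gripper": 3.5},
    {"tx": 0,"ty": 1.83,"tz": -2.11,"wx": 0,"wy": 0,"wz": 0,"gripper": 3.5},
    {"tx": 0,"ty": 1.83,"tz": -2.11,"wx": 0,"wy": 0,"wz": 0,"gripper": 3.5},
    {"tx": 0,"ty": 1.83,"tz": -2.11,"wx": 0,"wy": 0,"wz": 0,"gripper": 3.5},
    {"tx": 0,"ty": 1.83,"tz": -2.11,"wx": 0,"wy": 0,"wz": 0,"gripper": 3.5},
    {"tx": 0,"ty": 1.83,"tz": -2.11,"wx": 0,"wy": 0,"wz": 0,"gripper": 3.5},
    {"tx": 0,"ty": 1.83,"tz": -2.11,"wx": 0,"wy": 0,"wz": 0,"gripper": 3.5},
    {"tx": 0,"ty": 1.83,"tz": -2.11,"wx": 0,"wy": 0,"wz": 0,"gripper": 3.5},
    {"tx": 0,"ty": 0.915,"tz": -1.055,"wx": 0,"wy": 0,"wz": 0,"gripper": 3.5},
    {"tx": 0,"ty": 0.915,"tz": -1.055,"wx": 0,"wy": 0,"wz": 0,"gripper": 3.5},
    {"tx": 0,"ty": 0,"tz": 0,"wx": 0,"wy": 0,"wz": 0,"gripper": 3.5},
    {"tx": 0,"ty": 0,"tz": 0,"wx": 0,"wy": 0,"wz": 0,"gripper": 3.5},
  ],
)

```text
time: 10.9
eef_pos: [0.4286, 0.0892, 0.2054]
tcp_rot: [0.707, -0.0, 0.707, -0.0]
wrist_force: [-0.4, -0.8, -1.1]
grip_width: 0.0416
```

>>> servo_tool(
  newtons=15,
  rows=[
    {"tx": 1,"ty": 0,"tz": 0,"wx": 0,"wy": 0,"wz": 0,"gripper": 3.5},
    {"tx": 2,"ty": 0,"tz": 0,"wx": 0,"wy": 0,"wz": 0,"gripper": 3.5},
    {"tx": 2.5,"ty": 0,"tz": 0,"wx": 0,"wy": 0,"wz": 0,"gripper": 3.5},
    {"tx": 2.5,"ty": 0,"tz": 0,"wx": 0,"wy": 0,"wz": 0,"gripper": 3.5},
    {"tx": 2.5,"ty": 0,"tz": 0,"wx": 0,"wy": 0,"wz": 0,"gripper": 3.5},
    {"tx": 2,"ty": 0,"tz": 0,"wx": 0,"wy": 0,"wz": 0,"gripper": 3.5},
    {"tx": 1,"ty": 0,"tz": 0,"wx": 0,"wy": 0,"wz": 0,"gripper": 3.5},
    {"tx": 0.7,"ty": 0,"tz": 0,"wx": 0,"wy": 0,"wz": 0,"gripper": 3.5},
    {"tx": 0.5,"ty": 0,"tz": 0,"wx": 0,"wy": 0,"wz": 0,"gripper": 3.5},
    {"tx": 0.2,"ty": 0,"tz": 0,"wx": 0,"wy": 0,"wz": 0,"gripper": 3.5},
    {"tx": 0,"ty": 0,"tz": 0,"wx": 0,"wy": 0,"wz": 0,"gripper": 3.5},
    {"tx": 0,"ty": 0,"tz": 0,"wx": 0,"wy": 0,"wz": 0,"gripper": 3.5},
  ],
)

```text
time: 12.1
eef_pos: [0.4284, 0.0899, 0.0569]
tcp_rot: [0.708, 0.0, 0.707, 0.0]
wrist_force: [0.3, -0.7, -1.4]
grip_width: 0.0417
```

>>> servo_tool(
  newtons=15,
  rows=[
    {"tx": 0.2,"ty": 0,"tz": 0,"wx": 0,"wy": 0,"wz": 0,"gripper": 3.5},
    {"tx": 0.2,"ty": 0,"tz": 0,"wx": 0,"wy": 0,"wz": 0,"gripper": 3.5},
    {"tx": 0.1,"ty": 0,"tz": 0,"wx": 0,"wy": 0,"wz": 0,"gripper": 3.5},
    {"tx": 0,"ty": 0,"tz": 0,"wx": 0,"wy": 0,"wz": 0,"gripper": 3.5},
  ],
)

```text
time: 12.5
eef_pos: [0.4277, 0.0897, 0.0512]
tcp_rot: [0.707, -0.0, 0.707, 0.0]
wrist_force: [0.4, 0.3, -1.9]
grip_width: 0.0412
```

>>> servo_tool(
  newtons=15,
  rows=[
    {"tx": 0.1,"ty": 0,"tz": 0,"wx": 0,"wy": 0,"wz": 0,"gripper": 3.5},
    {"tx": 0,"ty": 0,"tz": 0,"wx": 0,"wy": 0,"wz": 0,"gripper": 3.5},
  ],
)

```text
time: 12.7
eef_pos: [0.4278, 0.0897, 0.0502]
tcp_rot: [0.707, -0.0, 0.707, 0.0]
wrist_force: [-0.7, -0.1, -1.0]
grip_width: 0.0414
```

>>> servo_tool(
  newtons=15,
  rows=[
    {"tx": 0.1,"ty": 0,"tz": 0,"wx": 0,"wy": 0,"wz": 0,"gripper": 3.5},
    {"tx": 0,"ty": 0,"tz": 0,"wx": 0,"wy": 0,"wz": 0,"gripper": 3.5},
  ],
)

```text
time: 12.9
eef_pos: [0.4278, 0.0898, 0.0492]
tcp_rot: [0.707, -0.0, 0.707, 0.0]
wrist_force: [-0.1, 1.2, -1.0]
grip_width: 0.0412
```

>>> servo_tool(
  newtons=15,
  rows=[
    {"tx": 0.1,"ty": 0,"tz": 0,"wx": 0,"wy": 0,"wz": 0,"gripper": 3.5},
    {"tx": 0,"ty": 0,"tz": 0,"wx": 0,"wy": 0,"wz": 0,"gripper": 3.5},
  ],
)

```text
time: 13.1
eef_pos: [0.4289, 0.0897, 0.049]
tcp_rot: [0.708, -0.0, 0.707, 0.0]
wrist_force: [-1.0, -1.2, 6.3]
grip_width: 0.0413
```

>>> servo_tool(
  newtons=15,
  rows=[
    {"tx": 0,"ty": 0,"tz": 0,"wx": 0,"wy": 0,"wz": 0,"gripper": 4.4},
    {"tx": 0,"ty": 0,"tz": 0,"wx": 0,"wy": 0,"wz": 0,"gripper": 4.8},
    {"tx": 0,"ty": 0,"tz": 0,"wx": 0,"wy": 0,"wz": 0,"gripper": 5.5},
    {"tx": 0,"ty": 0,"tz": 0,"wx": 0,"wy": 0,"wz": 0,"gripper": 6.5},
    {"tx": 0,"ty": 0,"tz": 0,"wx": 0,"wy": 0,"wz": 0,"gripper": 7},
    {"tx": 0,"ty": 0,"tz": 0,"wx": 0,"wy": 0,"wz": 0,"gripper": 7},
    {"tx": -1,"ty": 0,"tz": 0,"wx": 0,"wy": 0,"wz": 0,"gripper": 7},
    {"tx": -2,"ty": 0,"tz": 0,"wx": 0,"wy": 0,"wz": 0,"gripper": 7},
    {"tx": -3,"ty": 0,"tz": 0,"wx": 0,"wy": 0,"wz": 0,"gripper": 7},
    {"tx": -3,"ty": 0,"tz": 0,"wx": 0,"wy": 0,"wz": 0,"gripper": 7},
    {"tx": -3,"ty": 0,"tz": 0,"wx": 0,"wy": 0,"wz": 0,"gripper": 7},
    {"tx": -2,"ty": 0,"tz": 0,"wx": 0,"wy": 0,"wz": 0,"gripper": 8},
    {"tx": -1,"ty": 0,"tz": 0,"wx": 0,"wy": 0,"wz": 0,"gripper": 8},
    {"tx": 0,"ty": 0,"tz": 0,"wx": 0,"wy": 0,"wz": 0,"gripper": 8},
    {"tx": 0,"ty": 0,"tz": 0,"wx": 0,"wy": 0,"wz": 0,"gripper": 8},
  ],
)

```text
time: 14.6
eef_pos: [0.4273, 0.0896, 0.1977]
tcp_rot: [0.707, -0.0, 0.707, -0.0]
wrist_force: [0.0, -0.7, -0.4]
grip_width: 0.08
```

```bash
python3 - <<'E'
from h import *
c=shot('wrist','w8.png');s=shot('scene','s8.png');t=shot('top','t8.png');o=env.get_obs();e=o['eef_pos'];print(e,-c['R'].T@c['t'])
X=[.43,.0895]
for n,cc,pj in(('w',c,fproj),('s',s,proj)): print(n,[pj(cc,[*X,z])[0].round(1).tolist() for z in(.004,.134)])
a=cv2.resize(c['image'][130:350,180:450],(442,360),interpolation=cv2.INTER_CUBIC);b=cv2.resize(s['image'][160:280,180:290],(330,360),interpolation=cv2.INTER_CUBIC)
cv2.imwrite('pics/m8.png',np.hstack([a,b])[:,:,::-1])
E
```

```text
[0.42688403 0.08953499 0.19708591] [0.3438186  0.0904359  0.38071234]
w [[313.0, 207.5], [312.6, 248.8]]
s [[248.4, 248.8], [243.9, 202.2]]
```

View pics/m8.png

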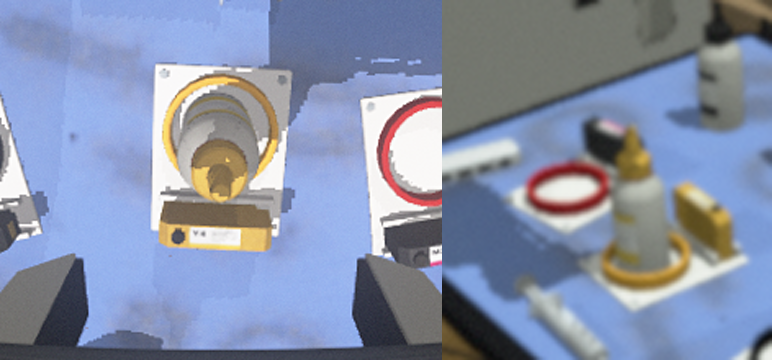

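Picture 13: yellow stands upright inside its collar and is released. Next is red.

>>> servo_tool(
  newtons=15,
  rows=[
    {"tx": 0,"ty": -1.49,"tz": 0.88,"wx": 0,"wy": 0,"wz": 0,"gripper": 8},
    {"tx": 0,"ty": -1.49,"tz": 0.88,"wx": 0,"wy": 0,"wz": 0,"gripper": 8},
    {"tx": 0,"ty": -2.98,"tz": 1.755,"wx": 0,"wy": 0,"wz": 0,"gripper": 8},
    {"tx": 0,"ty": -2.98,"tz": 1.755,"wx": 0,"wy": 0,"wz": 0,"gripper": 8},
    {"tx": 0,"ty": -2.98,"tz": 1.755,"wx": 0,"wy": 0,"wz": 0,"gripper": 8},
    {"tx": 0,"ty": -2.98,"tz": 1.755,"wx": 0,"wy": 0,"wz": 0,"gripper": 8},
    {"tx": 0,"ty": -2.98,"tz": 1.755,"wx": 0,"wy": 0,"wz": 0,"gripper": 8},
    {"tx": 0,"ty": -2.98,"tz": 1.755,"wx": 0,"wy": 0,"wz": 0,"gripper": 8},
    {"tx": 0,"ty": -2.98,"tz": 1.755,"wx": 0,"wy": 0,"wz": 0,"gripper": 8},
    {"tx": 0,"ty": -2.98,"tz": 1.755,"wx": 0,"wy": 0,"wz": 0,"gripper": 8},
    {"tx": 0,"ty": -2.98,"tz": 1.755,"wx": 0,"wy": 0,"wz": 0,"gripper": 8},
    {"tx": 0,"ty": -1.49,"tz": 0.88,"wx": 0,"wy": 0,"wz": 0,"gripper": 8},
    {"tx": 0,"ty": -1.49,"tz": 0.88,"wx": 0,"wy": 0,"wz": 0,"gripper": 8},
    {"tx": 0,"ty": 0,"tz": 0,"wx": 0,"wy": 0,"wz": 0,"gripper": 8},
    {"tx": 0,"ty": 0,"tz": 0,"wx": 0,"wy": 0,"wz": 0,"gripper": 8},
    {"tx": 0,"ty": 0,"tz": 0,"wx": 0,"wy": 0,"wz": 0,"gripper": 8},
  ],
)

```text
time: 16.35
eef_pos: [0.6206, -0.2365, 0.1976]
tcp_rot: [0.707, -0.0, 0.708, 0.001]
wrist_force: [0.4, 0.2, -0.4]
grip_width: 0.0799
```

```bash
cat > cap.py <<'E'
from h import *
import sys
def sil(c,b,zb=0.,dark=False,f=''):
    """bottle under the hand: body silhouette columns (low-sat/bright) -> near base edge + mid; cap contour far end -> tip"""
    im=c['image'].astype(int); p=fproj(c,[[*b,zb],[*b,zb+.13]]); 
    table=(im[...,2]-im[...,0]>22)
    x=p[:,0].mean(); u0,u1=int(x-40),int(x+40); v0=int(p[0,1]-45)
    body=(np.abs(im.max(-1)-im.min(-1))<28)&(im.max(-1)>95)
    v1=int(p[0,1]+10)
    ct,ce,a=blob(body,(u0,u1,v0,v1)); o=(-c['R'].T@c['t'])[:2]
    top=ct[:,1].min(); row=ct[ct[:,1]==top]; 
    L=[];
    for v in range(top+12,v1-1,4): r=ct[ct[:,1]==v][:,0]; L.append((v,r.min(),r.max(),(r.min()+r.max())/2))
    e=plane(c,[row[:,0].mean(),top-.5],zb)[0,:2]; print('near edge px',row[:,0].mean(),top,'base centre',(e+[.0215,0]).round(4),'rows',L[:8:2],'area',a)
    print('y of axis at z+.05:',[plane(c,[l[3],l[0]],zb+.05)[0,1].round(4) for l in L])
E
python3 - <<'E'
from cap import *
c=shot('wrist','w9.png');o=env.get_obs();e=o['eef_pos'];print(o['time'],e)
sil(c,[.622,-.2385])
im=c['image'].astype(int);m=(im[...,0]-im[...,1]>60)&(im[...,0]-im[...,2]>30)
u,v=fproj(c,[.62,-.2385,.12])[0].astype(int); ct,ce,a=blob(m,(u-40,u+40,v-40,v+60)); print('cap',ce,a,ct.min(0),ct.max(0)); k=ct[ct[:,1]==ct[:,1].max()].mean(0); print('tip far',k,plane(c,k,.13)[0,:2],'cap centroid z.105',plane(c,ce,.108)[0,:2])
w7=load('w8'); print('ref yellow placed:'); sil(w7,[.43,.0895],.004)
E
```

```text
16.4 [ 0.62072042 -0.23647814  0.19792334]
near edge px 309.0 184 base centre [ 0.62   -0.2404] rows [(196, np.int32(292), np.int32(328), np.float64(310.0)), (204, np.int32(288), np.int32(331), np.float64(309.5)), (212, np.int32(286), np.int32(333), np.float64(309.5))] area 960
y of axis at z+.05: [np.float64(-0.2389), np.float64(-0.2389), np.float64(-0.2394), np.float64(-0.2394), np.float64(-0.2394)]
cap [308.7195122  228.22408537] 656 [292 213] [325 244]
tip far [308.5 244. ] [ 0.62093149 -0.2393248 ] cap centroid z.105 [ 0.61559344 -0.23940702]
ref yellow placed:
near edge px 314.07142857142856 182 base centre [0.4242 0.0906] rows [(194, np.int32(290), np.int32(339), np.float64(314.5)), (202, np.int32(286), np.int32(343), np.float64(314.5)), (210, np.int32(285), np.int32(343), np.float64(314.0))] area 1600
y of axis at z+.05: [np.float64(0.091), np.float64(0.0905), np.float64(0.091), np.float64(0.0905), np.float64(0.0905), np.float64(0.0905)]
```

>>> servo_tool(
  newtons=12,
  rows=[
    {"tx": 1.5,"ty": -0.1,"tz": -0.1,"wx": 0,"wy": 0,"wz": 0,"gripper": 7.5},
    {"tx": 2.5,"ty": 0,"tz": 0,"wx": 0,"wy": 0,"wz": 0,"gripper": 7.5},
    {"tx": 2.5,"ty": 0,"tz": 0,"wx": 0,"wy": 0,"wz": 0,"gripper": 7.5},
    {"tx": 2.5,"ty": 0,"tz": 0,"wx": 0,"wy": 0,"wz": 0,"gripper": 7.5},
    {"tx": 2.5,"ty": 0,"tz": 0,"wx": 0,"wy": 0,"wz": 0,"gripper": 7.5},
    {"tx": 1.5,"ty": 0,"tz": 0,"wx": 0,"wy": 0,"wz": 0,"gripper": 7.5},
    {"tx": 1,"ty": 0,"tz": 0,"wx": 0,"wy": 0,"wz": 0,"gripper": 7.5},
    {"tx": 0.7,"ty": 0,"tz": 0,"wx": 0,"wy": 0,"wz": 0,"gripper": 7.5},
    {"tx": 0.5,"ty": 0,"tz": 0,"wx": 0,"wy": 0,"wz": 0,"gripper": 6.5},
    {"tx": 0,"ty": 0,"tz": 0,"wx": 0,"wy": 0,"wz": 0,"gripper": 5.5},
    {"tx": 0,"ty": 0,"tz": 0,"wx": 0,"wy": 0,"wz": 0,"gripper": 5},
    {"tx": 0,"ty": 0,"tz": 0,"wx": 0,"wy": 0,"wz": 0,"gripper": 4.6},
    {"tx": 0,"ty": 0,"tz": 0,"wx": 0,"wy": 0,"wz": 0,"gripper": 4.2},
    {"tx": 0,"ty": 0,"tz": 0,"wx": 0,"wy": 0,"wz": 0,"gripper": 3.5},
    {"tx": 0,"ty": 0,"tz": 0,"wx": 0,"wy": 0,"wz": 0,"gripper": 3.5},
    {"tx": 0,"ty": 0,"tz": 0,"wx": 0,"wy": 0,"wz": 0,"gripper": 3.5},
  ],
)

```text
time: 18.0
eef_pos: [0.6206, -0.2395, 0.047]
tcp_rot: [0.708, -0.0, 0.707, -0.0]
wrist_force: [-0.6, 0.6, 2.5]
grip_width: 0.0413
```

>>> servo_tool(
  newtons=15,
  rows=[
    {"tx": 0,"ty": 0,"tz": 0,"wx": 0,"wy": 0,"wz": 0,"gripper": 3.5},
    {"tx": -0.5,"ty": 0,"tz": 0,"wx": 0,"wy": 0,"wz": 0,"gripper": 3.5},
    {"tx": -1,"ty": 0,"tz": 0,"wx": 0,"wy": 0,"wz": 0,"gripper": 3.5},
    {"tx": -1.5,"ty": 0,"tz": 0,"wx": 0,"wy": 0,"wz": 0,"gripper": 3.5},
    {"tx": -2,"ty": 0,"tz": 0,"wx": 0,"wy": 0,"wz": 0,"gripper": 3.5},
    {"tx": -2.5,"ty": 0,"tz": 0,"wx": 0,"wy": 0,"wz": 0,"gripper": 3.5},
    {"tx": -2.5,"ty": 0,"tz": 0,"wx": 0,"wy": 0,"wz": 0,"gripper": 3.5},
    {"tx": -2.5,"ty": 0,"tz": 0,"wx": 0,"wy": 0,"wz": 0,"gripper": 3.5},
    {"tx": -2,"ty": 0,"tz": 0,"wx": 0,"wy": 0,"wz": 0,"gripper": 3.5},
    {"tx": -1.5,"ty": 0,"tz": 0,"wx": 0,"wy": 0,"wz": 0,"gripper": 3.5},
    {"tx": 0,"ty": 0,"tz": 0,"wx": 0,"wy": 0,"wz": 0,"gripper": 3.5},
  ],
)

```text
time: 19.1
eef_pos: [0.6217, -0.2395, 0.2098]
tcp_rot: [0.709, -0.001, 0.705, -0.0]
wrist_force: [0.0, -0.3, -0.2]
grip_width: 0.0417
```

```bash
python3 - <<'E'
from cap import *
c=shot('wrist','w10.png');o=env.get_obs();e=o['eef_pos'];print(o['time'],e,o['grip_width'],o['wrist_force'].round(1))
sil(c,[.62,-.239],.16)
w=load('w7');print('ref yellow held (TCP .661,-.1115)');sil(w,[.662,-.1115],.163)
E
```

```text
19.15 [ 0.62076964 -0.23915967  0.2077556 ] 0.041572143784019 [ 1.1  0.4 -1.7]
near edge px 310.8 222 base centre [ 0.6226 -0.2407] rows [(234, np.int32(287), np.int32(337), np.float64(312.0)), (242, np.int32(282), np.int32(339), np.float64(310.5)), (250, np.int32(279), np.int32(345), np.float64(312.0))] area 1279
y of axis at z+.05: [np.float64(-0.2396), np.float64(-0.2396), np.float64(-0.2404), np.float64(-0.2402), np.float64(-0.2397), np.float64(-0.2394)]
ref yellow held (TCP .661,-.1115)
near edge px 310.57142857142856 225 base centre [ 0.6626 -0.1128] rows [(237, np.int32(284), np.int32(336), np.float64(310.0)), (245, np.int32(279), np.int32(338), np.float64(308.5)), (253, np.int32(277), np.int32(344), np.float64(310.5)), (261, np.int32(276), np.int32(347), np.float64(311.5))] area 1648
y of axis at z+.05: [np.float64(-0.1126), np.float64(-0.1126), np.float64(-0.1134), np.float64(-0.1129), np.float64(-0.1124), np.float64(-0.1122), np.float64(-0.1119)]
```

>>> servo_tool(
  newtons=15,
  rows=[
    {"tx": 0,"ty": 1.67,"tz": -0.64,"wx": 0,"wy": 0,"wz": 0,"gripper": 3.5},
    {"tx": 0,"ty": 1.67,"tz": -0.64,"wx": 0,"wy": 0,"wz": 0,"gripper": 3.5},
    {"tx": 0,"ty": 3.335,"tz": -1.28,"wx": 0,"wy": 0,"wz": 0,"gripper": 3.5},
    {"tx": 0,"ty": 3.335,"tz": -1.28,"wx": 0,"wy": 0,"wz": 0,"gripper": 3.5},
    {"tx": 0,"ty": 3.335,"tz": -1.28,"wx": 0,"wy": 0,"wz": 0,"gripper": 3.5},
    {"tx": 0,"ty": 3.335,"tz": -1.28,"wx": 0,"wy": 0,"wz": 0,"gripper": 3.5},
    {"tx": 0,"ty": 3.335,"tz": -1.28,"wx": 0,"wy": 0,"wz": 0,"gripper": 3.5},
    {"tx": 0,"ty": 3.335,"tz": -1.28,"wx": 0,"wy": 0,"wz": 0,"gripper": 3.5},
    {"tx": 0,"ty": 3.335,"tz": -1.28,"wx": 0,"wy": 0,"wz": 0,"gripper": 3.5},
    {"tx": 0,"ty": 3.335,"tz": -1.28,"wx": 0,"wy": 0,"wz": 0,"gripper": 3.5},
    {"tx": 0,"ty": 3.335,"tz": -1.28,"wx": 0,"wy": 0,"wz": 0,"gripper": 3.5},
    {"tx": 0,"ty": 3.335,"tz": -1.28,"wx": 0,"wy": 0,"wz": 0,"gripper": 3.5},
    {"tx": 0,"ty": 3.335,"tz": -1.28,"wx": 0,"wy": 0,"wz": 0,"gripper": 3.5},
    {"tx": 0,"ty": 3.335,"tz": -1.28,"wx": 0,"wy": 0,"wz": 0,"gripper": 3.5},
    {"tx": 0,"ty": 1.67,"tz": -0.64,"wx": 0,"wy": 0,"wz": 0,"gripper": 3.5},
    {"tx": 0,"ty": 1.67,"tz": -0.64,"wx": 0,"wy": 0,"wz": 0,"gripper": 3.5},
    {"tx": 0,"ty": 0,"tz": 0,"wx": 0,"wy": 0,"wz": 0,"gripper": 3.5},
    {"tx": 0,"ty": 0,"tz": 0,"wx": 0,"wy": 0,"wz": 0,"gripper": 3.5},
    {"tx": 0,"ty": 0,"tz": 0,"wx": 0,"wy": 0,"wz": 0,"gripper": 3.5},
  ],
)

```text
time: 21.05
eef_pos: [0.4409, 0.2264, 0.2057]
tcp_rot: [0.707, 0.0, 0.707, -0.001]
wrist_force: [0.4, -0.1, -1.5]
grip_width: 0.0412
```

>>> servo_tool(
  newtons=15,
  rows=[
    {"tx": 1,"ty": 0.1,"tz": 0,"wx": 0,"wy": 0,"wz": 0,"gripper": 3.5},
    {"tx": 2,"ty": 0,"tz": 0,"wx": 0,"wy": 0,"wz": 0,"gripper": 3.5},
    {"tx": 2.5,"ty": 0,"tz": 0,"wx": 0,"wy": 0,"wz": 0,"gripper": 3.5},
    {"tx": 2.5,"ty": 0,"tz": 0,"wx": 0,"wy": 0,"wz": 0,"gripper": 3.5},
    {"tx": 2.5,"ty": 0,"tz": 0,"wx": 0,"wy": 0,"wz": 0,"gripper": 3.5},
    {"tx": 2,"ty": 0,"tz": 0,"wx": 0,"wy": 0,"wz": 0,"gripper": 3.5},
    {"tx": 1,"ty": 0,"tz": 0,"wx": 0,"wy": 0,"wz": 0,"gripper": 3.5},
    {"tx": 0.7,"ty": 0,"tz": 0,"wx": 0,"wy": 0,"wz": 0,"gripper": 3.5},
    {"tx": 0.5,"ty": 0,"tz": 0,"wx": 0,"wy": 0,"wz": 0,"gripper": 3.5},
    {"tx": 0.3,"ty": 0,"tz": 0,"wx": 0,"wy": 0,"wz": 0,"gripper": 3.5},
    {"tx": 0.1,"ty": 0,"tz": 0,"wx": 0,"wy": 0,"wz": 0,"gripper": 3.5},
    {"tx": 0,"ty": 0,"tz": 0,"wx": 0,"wy": 0,"wz": 0,"gripper": 3.5},
  ],
)

```text
time: 22.25
eef_pos: [0.4411, 0.2291, 0.0557]
tcp_rot: [0.707, 0.0, 0.707, 0.0]
wrist_force: [-0.1, 0.4, -1.8]
grip_width: 0.0417
```

>>> servo_tool(
  newtons=15,
  rows=[
    {"tx": 0.1,"ty": 0,"tz": 0,"wx": 0,"wy": 0,"wz": 0,"gripper": 3.5},
    {"tx": 0.1,"ty": 0,"tz": 0,"wx": 0,"wy": 0,"wz": 0,"gripper": 3.5},
    {"tx": 0,"ty": 0,"tz": 0,"wx": 0,"wy": 0,"wz": 0,"gripper": 3.5},
  ],
)

```text
time: 22.55
eef_pos: [0.4407, 0.229, 0.0534]
tcp_rot: [0.707, -0.0, 0.707, 0.0]
wrist_force: [0.2, -0.0, -1.5]
grip_width: 0.0414
```

>>> servo_tool(
  newtons=15,
  rows=[
    {"tx": 0.1,"ty": 0,"tz": 0,"wx": 0,"wy": 0,"wz": 0,"gripper": 3.5},
    {"tx": 0,"ty": 0,"tz": 0,"wx": 0,"wy": 0,"wz": 0,"gripper": 3.5},
  ],
)

```text
time: 22.75
eef_pos: [0.4407, 0.2289, 0.0522]
tcp_rot: [0.707, -0.0, 0.707, 0.0]
wrist_force: [0.5, 0.1, -1.1]
grip_width: 0.0413
```

>>> servo_tool(
  newtons=15,
  rows=[
    {"tx": 0.1,"ty": 0,"tz": 0,"wx": 0,"wy": 0,"wz": 0,"gripper": 3.5},
    {"tx": 0,"ty": 0,"tz": 0,"wx": 0,"wy": 0,"wz": 0,"gripper": 3.5},
  ],
)

```text
time: 22.95
eef_pos: [0.4407, 0.2289, 0.0512]
tcp_rot: [0.707, -0.0, 0.707, 0.0]
wrist_force: [0.4, -0.5, -1.0]
grip_width: 0.0411
```

>>> servo_tool(
  newtons=15,
  rows=[
    {"tx": 0.1,"ty": 0,"tz": 0,"wx": 0,"wy": 0,"wz": 0,"gripper": 3.5},
    {"tx": 0,"ty": 0,"tz": 0,"wx": 0,"wy": 0,"wz": 0,"gripper": 3.5},
  ],
)

```text
time: 23.15
eef_pos: [0.4412, 0.229, 0.0509]
tcp_rot: [0.707, -0.0, 0.707, 0.0]
wrist_force: [-0.5, 0.0, 3.9]
grip_width: 0.0414
```

>>> servo_tool(
  newtons=15,
  rows=[
    {"tx": 0,"ty": 0,"tz": 0,"wx": 0,"wy": 0,"wz": 0,"gripper": 4.4},
    {"tx": 0,"ty": 0,"tz": 0,"wx": 0,"wy": 0,"wz": 0,"gripper": 4.8},
    {"tx": 0,"ty": 0,"tz": 0,"wx": 0,"wy": 0,"wz": 0,"gripper": 5.5},
    {"tx": 0,"ty": 0,"tz": 0,"wx": 0,"wy": 0,"wz": 0,"gripper": 6.5},
    {"tx": 0,"ty": 0,"tz": 0,"wx": 0,"wy": 0,"wz": 0,"gripper": 7},
    {"tx": 0,"ty": 0,"tz": 0,"wx": 0,"wy": 0,"wz": 0,"gripper": 7},
    {"tx": -1,"ty": 0,"tz": 0,"wx": 0,"wy": 0,"wz": 0,"gripper": 7},
    {"tx": -2,"ty": 0,"tz": 0,"wx": 0,"wy": 0,"wz": 0,"gripper": 7},
    {"tx": -3,"ty": 0,"tz": 0,"wx": 0,"wy": 0,"wz": 0,"gripper": 7},
    {"tx": -3,"ty": 0,"tz": 0,"wx": 0,"wy": 0,"wz": 0,"gripper": 7},
    {"tx": -3,"ty": 0,"tz": 0,"wx": 0,"wy": 0,"wz": 0,"gripper": 7},
    {"tx": -2,"ty": 0,"tz": 0,"wx": 0,"wy": 0,"wz": 0,"gripper": 8},
    {"tx": -1,"ty": 0,"tz": 0,"wx": 0,"wy": 0,"wz": 0,"gripper": 8},
    {"tx": 0,"ty": 0,"tz": 0,"wx": 0,"wy": 0,"wz": 0,"gripper": 8},
    {"tx": 0,"ty": 0,"tz": 0,"wx": 0,"wy": 0,"wz": 0,"gripper": 8},
  ],
)

```text
time: 24.65
eef_pos: [0.4403, 0.2287, 0.1997]
tcp_rot: [0.707, -0.0, 0.707, -0.0]
wrist_force: [-0.5, -0.2, -0.4]
grip_width: 0.0796
```

```bash
python3 - <<'E'
from cap import *
c=shot('wrist','w11.png');o=env.get_obs();print(o['time'],o['eef_pos'])
im=c['image'].astype(int);m=(im[...,0]-im[...,1]>60)&(im[...,0]-im[...,2]>30)
u,v=fproj(c,[.442,.2275,.12])[0].astype(int);print('expected tip',fproj(c,[.442,.2275,.134]),'cap',fproj(c,[.442,.2275,.112]))
ct,ce,a=blob(m,(u-25,u+25,v-16,v+60));k=ct[ct[:,1]==ct[:,1].max()].mean(0);print('cap',ce,a,'tip far',k,plane(c,k,.134)[0,:2]-[.003,0],plane(c,ce,.112)[0,:2])
E
```

```text
24.7 [0.43996732 0.22844074 0.19922784]
expected tip [[311.14915129 246.58235783]] cap [[311.35461909 237.24212887]]
cap [311.66009852 234.94581281] 406 tip far [313.5 245. ] [0.43781954 0.22916384] [0.44016553 0.22773769]
```

Red is placed, with its tip about 3 mm from the well centre. Next is blue.

>>> servo_tool(
  newtons=15,
  rows=[
    {"tx": 0,"ty": -0.64,"tz": 1.32,"wx": 0,"wy": 0,"wz": 0,"gripper": 8},
    {"tx": 0,"ty": -0.64,"tz": 1.32,"wx": 0,"wy": 0,"wz": 0,"gripper": 8},
    {"tx": 0,"ty": -1.275,"tz": 2.64,"wx": 0,"wy": 0,"wz": 0,"gripper": 8},
    {"tx": 0,"ty": -1.275,"tz": 2.64,"wx": 0,"wy": 0,"wz": 0,"gripper": 8},
    {"tx": 0,"ty": -1.275,"tz": 2.64,"wx": 0,"wy": 0,"wz": 0,"gripper": 8},
    {"tx": 0,"ty": -1.275,"tz": 2.64,"wx": 0,"wy": 0,"wz": 0,"gripper": 8},
    {"tx": 0,"ty": -1.275,"tz": 2.64,"wx": 0,"wy": 0,"wz": 0,"gripper": 8},
    {"tx": 0,"ty": -1.275,"tz": 2.64,"wx": 0,"wy": 0,"wz": 0,"gripper": 8},
    {"tx": 0,"ty": -0.64,"tz": 1.32,"wx": 0,"wy": 0,"wz": 0,"gripper": 8},
    {"tx": 0,"ty": -0.64,"tz": 1.32,"wx": 0,"wy": 0,"wz": 0,"gripper": 8},
    {"tx": 0,"ty": 0,"tz": 0,"wx": 0,"wy": 0,"wz": 0,"gripper": 8},
    {"tx": 0,"ty": 0,"tz": 0,"wx": 0,"wy": 0,"wz": 0,"gripper": 8},
    {"tx": 0,"ty": 0,"tz": 0,"wx": 0,"wy": 0,"wz": 0,"gripper": 8},
  ],
)

```text
time: 26.0
eef_pos: [0.6513, 0.1272, 0.1998]
tcp_rot: [0.707, -0.0, 0.708, 0.0]
wrist_force: [0.0, -0.1, 0.4]
grip_width: 0.0801
```

```bash
python3 - <<'E'
from cap import *
c=shot('wrist','w12.png');o=env.get_obs();print(o['time'],o['eef_pos'])
sil(c,[.652,.127])
im=c['image'].astype(int);m=(im[...,2]-im[...,0]>60)&(im[...,0]<95)&(im[...,2]-im[...,1]>40)
u,v=fproj(c,[.652,.127,.12])[0].astype(int);print('exp tip',fproj(c,[.652,.127,.13]))
ct,ce,a=blob(m,(u-30,u+30,v-25,v+60));k=ct[ct[:,1]==ct[:,1].max()].mean(0);print('cap',ce,a,ct.min(0),ct.max(0),'tip',plane(c,k,.13)[0,:2]-[.003,0],plane(c,ce,.108)[0,:2])
E
```

```text
26.05 [0.65131261 0.12745539 0.20006577]
near edge px 310.0 189 base centre [0.6565 0.1241] rows [(201, np.int32(290), np.int32(329), np.float64(309.5)), (209, np.int32(288), np.int32(332), np.float64(310.0))] area 772
y of axis at z+.05: [np.float64(0.1241), np.float64(0.1255), np.float64(0.1246)]
exp tip [[312.37567276 243.40954216]]
cap [311.27292111 229.78571429] 938 [295 214] [328 247] tip [0.65172101 0.12564749] [0.64826076 0.12608043]
```

>>> servo_tool(
  newtons=12,
  rows=[
    {"tx": 1.5,"ty": -0.15,"tz": 0.1,"wx": 0,"wy": 0,"wz": 0,"gripper": 7.5},
    {"tx": 2.5,"ty": 0,"tz": 0,"wx": 0,"wy": 0,"wz": 0,"gripper": 7.5},
    {"tx": 2.5,"ty": 0,"tz": 0,"wx": 0,"wy": 0,"wz": 0,"gripper": 7.5},
    {"tx": 2.5,"ty": 0,"tz": 0,"wx": 0,"wy": 0,"wz": 0,"gripper": 7.5},
    {"tx": 2.5,"ty": 0,"tz": 0,"wx": 0,"wy": 0,"wz": 0,"gripper": 7.5},
    {"tx": 1.5,"ty": 0,"tz": 0,"wx": 0,"wy": 0,"wz": 0,"gripper": 7.5},
    {"tx": 1,"ty": 0,"tz": 0,"wx": 0,"wy": 0,"wz": 0,"gripper": 7.5},
    {"tx": 0.7,"ty": 0,"tz": 0,"wx": 0,"wy": 0,"wz": 0,"gripper": 7.5},
    {"tx": 0.6,"ty": 0,"tz": 0,"wx": 0,"wy": 0,"wz": 0,"gripper": 6.5},
    {"tx": 0,"ty": 0,"tz": 0,"wx": 0,"wy": 0,"wz": 0,"gripper": 5.5},
    {"tx": 0,"ty": 0,"tz": 0,"wx": 0,"wy": 0,"wz": 0,"gripper": 5},
    {"tx": 0,"ty": 0,"tz": 0,"wx": 0,"wy": 0,"wz": 0,"gripper": 4.6},
    {"tx": 0,"ty": 0,"tz": 0,"wx": 0,"wy": 0,"wz": 0,"gripper": 4.2},
    {"tx": 0,"ty": 0,"tz": 0,"wx": 0,"wy": 0,"wz": 0,"gripper": 3.5},
    {"tx": 0,"ty": 0,"tz": 0,"wx": 0,"wy": 0,"wz": 0,"gripper": 3.5},
    {"tx": 0,"ty": 0,"tz": 0,"wx": 0,"wy": 0,"wz": 0,"gripper": 3.5},
  ],
)

```text
time: 27.65
eef_pos: [0.6535, 0.1253, 0.0479]
tcp_rot: [0.707, 0.0, 0.707, 0.0]
wrist_force: [-0.3, -0.2, 4.1]
grip_width: 0.0416
```

>>> servo_tool(
  newtons=15,
  rows=[
    {"tx": 0,"ty": 0,"tz": 0,"wx": 0,"wy": 0,"wz": 0,"gripper": 3.5},
    {"tx": -0.5,"ty": 0,"tz": 0,"wx": 0,"wy": 0,"wz": 0,"gripper": 3.5},
    {"tx": -1,"ty": 0,"tz": 0,"wx": 0,"wy": 0,"wz": 0,"gripper": 3.5},
    {"tx": -1.5,"ty": 0,"tz": 0,"wx": 0,"wy": 0,"wz": 0,"gripper": 3.5},
    {"tx": -2,"ty": 0,"tz": 0,"wx": 0,"wy": 0,"wz": 0,"gripper": 3.5},
    {"tx": -2.5,"ty": 0,"tz": 0,"wx": 0,"wy": 0,"wz": 0,"gripper": 3.5},
    {"tx": -2.5,"ty": 0,"tz": 0,"wx": 0,"wy": 0,"wz": 0,"gripper": 3.5},
    {"tx": -2.5,"ty": 0,"tz": 0,"wx": 0,"wy": 0,"wz": 0,"gripper": 3.5},
    {"tx": -2,"ty": 0,"tz": 0,"wx": 0,"wy": 0,"wz": 0,"gripper": 3.5},
    {"tx": -1.5,"ty": 0,"tz": 0,"wx": 0,"wy": 0,"wz": 0,"gripper": 3.5},
    {"tx": 0,"ty": 0,"tz": 0,"wx": 0,"wy": 0,"wz": 0,"gripper": 3.5},
  ],
)

```text
time: 28.75
eef_pos: [0.6547, 0.126, 0.2108]
tcp_rot: [0.709, 0.0, 0.705, 0.001]
wrist_force: [0.2, 0.7, -0.3]
grip_width: 0.0413
```

```bash
python3 - <<'E'
from cap import *
c=shot('wrist','w13.png');o=env.get_obs();e=o['eef_pos'];print(o['time'],e,o['grip_width'],o['wrist_force'].round(1))
sil(c,[.653,.1255],.16)
E
```

```text
28.8 [0.65367431 0.1256372  0.20878891] 0.041328597454550864 [-1.1 -0.3 -0.3]
near edge px 312.0 231 base centre [0.6619 0.1256] rows [(243, np.int32(283), np.int32(339), np.float64(311.0)), (251, np.int32(278), np.int32(343), np.float64(310.5))] area 913
y of axis at z+.05: [np.float64(0.1253), np.float64(0.1253), np.float64(0.125), np.float64(0.125)]
```

>>> servo_tool(
  newtons=15,
  rows=[
    {"tx": 0,"ty": -1.45,"tz": -0.8,"wx": 0,"wy": 0,"wz": 0,"gripper": 3.5},
    {"tx": 0,"ty": -1.45,"tz": -0.8,"wx": 0,"wy": 0,"wz": 0,"gripper": 3.5},
    {"tx": 0,"ty": -2.895,"tz": -1.595,"wx": 0,"wy": 0,"wz": 0,"gripper": 3.5},
    {"tx": 0,"ty": -2.895,"tz": -1.595,"wx": 0,"wy": 0,"wz": 0,"gripper": 3.5},
    {"tx": 0,"ty": -2.895,"tz": -1.595,"wx": 0,"wy": 0,"wz": 0,"gripper": 3.5},
    {"tx": 0,"ty": -2.895,"tz": -1.595,"wx": 0,"wy": 0,"wz": 0,"gripper": 3.5},
    {"tx": 0,"ty": -2.895,"tz": -1.595,"wx": 0,"wy": 0,"wz": 0,"gripper": 3.5},
    {"tx": 0,"ty": -2.895,"tz": -1.595,"wx": 0,"wy": 0,"wz": 0,"gripper": 3.5},
    {"tx": 0,"ty": -2.895,"tz": -1.595,"wx": 0,"wy": 0,"wz": 0,"gripper": 3.5},
    {"tx": 0,"ty": -2.895,"tz": -1.595,"wx": 0,"wy": 0,"wz": 0,"gripper": 3.5},
    {"tx": 0,"ty": -2.895,"tz": -1.595,"wx": 0,"wy": 0,"wz": 0,"gripper": 3.5},
    {"tx": 0,"ty": -2.895,"tz": -1.595,"wx": 0,"wy": 0,"wz": 0,"gripper": 3.5},
    {"tx": 0,"ty": -2.895,"tz": -1.595,"wx": 0,"wy": 0,"wz": 0,"gripper": 3.5},
    {"tx": 0,"ty": -1.45,"tz": -0.8,"wx": 0,"wy": 0,"wz": 0,"gripper": 3.5},
    {"tx": 0,"ty": -1.45,"tz": -0.8,"wx": 0,"wy": 0,"wz": 0,"gripper": 3.5},
    {"tx": 0,"ty": 0,"tz": 0,"wx": 0,"wy": 0,"wz": 0,"gripper": 3.5},
    {"tx": 0,"ty": 0,"tz": 0,"wx": 0,"wy": 0,"wz": 0,"gripper": 3.5},
    {"tx": 0,"ty": 0,"tz": 0,"wx": 0,"wy": 0,"wz": 0,"gripper": 3.5},
  ],
)

```text
time: 30.6
eef_pos: [0.4456, -0.2501, 0.207]
tcp_rot: [0.707, -0.0, 0.707, 0.001]
wrist_force: [-0.3, 0.6, -1.0]
grip_width: 0.0421
```

```bash
python3 - <<'E'
from cap import *
c=shot('wrist','w14.png');o=env.get_obs();e=o['eef_pos'];print(o['time'],e,o['grip_width'],o['wrist_force'].round(1))
a=cv2.resize(c['image'][130:350,180:450],(736,600),interpolation=cv2.INTER_CUBIC);cv2.imwrite('pics/m14.png',a[:,:,::-1])
for z in(.159,): print((fproj(c,[[e[0]-.0215+d,e[1],z] for d in(0,.003,.006,.009)])-[180,130])*2.727)
print('dock c',(fproj(c,[.448,-.251,.018])-[180,130])*2.727)
E
```

```text
30.65 [ 0.44580722 -0.24998392  0.20704773] 0.04176007369359538 [-0.3  1.5 -1.7]
[[361.87959844 250.17307576]
 [361.88748175 262.40619705]
 [361.89568563 274.55634304]
 [361.90420045 286.6208988 ]]
dock c [[359.9347252  213.34385097]]
```

View pics/m14.png

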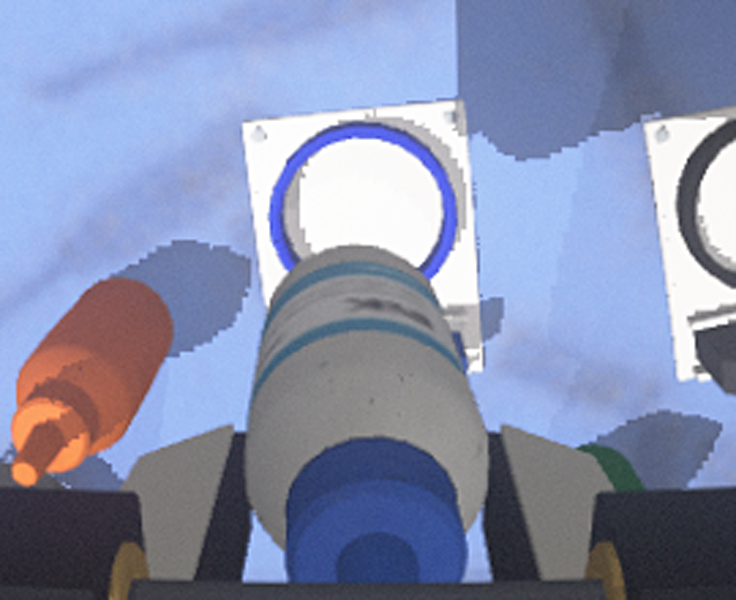

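Picture 14: blue is held, its base edge at (365,246) puts the base centre within 1 mm of the TCP in x, and the collar centre is at about x=364. Shifting 2.5 mm forward, then lowering.

>>> servo_tool(
  newtons=15,
  rows=[
    {"tx": 1,"ty": 0,"tz": 0.25,"wx": 0,"wy": 0,"wz": 0,"gripper": 3.5},
    {"tx": 2,"ty": 0,"tz": 0,"wx": 0,"wy": 0,"wz": 0,"gripper": 3.5},
    {"tx": 2.5,"ty": 0,"tz": 0,"wx": 0,"wy": 0,"wz": 0,"gripper": 3.5},
    {"tx": 2.5,"ty": 0,"tz": 0,"wx": 0,"wy": 0,"wz": 0,"gripper": 3.5},
    {"tx": 2.5,"ty": 0,"tz": 0,"wx": 0,"wy": 0,"wz": 0,"gripper": 3.5},
    {"tx": 2,"ty": 0,"tz": 0,"wx": 0,"wy": 0,"wz": 0,"gripper": 3.5},
    {"tx": 1,"ty": 0,"tz": 0,"wx": 0,"wy": 0,"wz": 0,"gripper": 3.5},
    {"tx": 0.7,"ty": 0,"tz": 0,"wx": 0,"wy": 0,"wz": 0,"gripper": 3.5},
    {"tx": 0.5,"ty": 0,"tz": 0,"wx": 0,"wy": 0,"wz": 0,"gripper": 3.5},
    {"tx": 0.3,"ty": 0,"tz": 0,"wx": 0,"wy": 0,"wz": 0,"gripper": 3.5},
    {"tx": 0.1,"ty": 0,"tz": 0,"wx": 0,"wy": 0,"wz": 0,"gripper": 3.5},
    {"tx": 0,"ty": 0,"tz": 0,"wx": 0,"wy": 0,"wz": 0,"gripper": 3.5},
  ],
)

```text
time: 31.85
eef_pos: [0.4485, -0.2513, 0.0567]
tcp_rot: [0.707, -0.0, 0.707, -0.0]
wrist_force: [0.0, 0.4, -1.1]
grip_width: 0.0412
```

>>> servo_tool(
  newtons=15,
  rows=[
    {"tx": 0.1,"ty": 0,"tz": 0,"wx": 0,"wy": 0,"wz": 0,"gripper": 3.5},
    {"tx": 0.1,"ty": 0,"tz": 0,"wx": 0,"wy": 0,"wz": 0,"gripper": 3.5},
    {"tx": 0,"ty": 0,"tz": 0,"wx": 0,"wy": 0,"wz": 0,"gripper": 3.5},
  ],
)

```text
time: 32.15
eef_pos: [0.4481, -0.2511, 0.0544]
tcp_rot: [0.707, -0.0, 0.707, 0.0]
wrist_force: [-0.3, 1.1, -0.5]
grip_width: 0.0414
```

>>> servo_tool(
  newtons=15,
  rows=[
    {"tx": 0.1,"ty": 0,"tz": 0,"wx": 0,"wy": 0,"wz": 0,"gripper": 3.5},
    {"tx": 0,"ty": 0,"tz": 0,"wx": 0,"wy": 0,"wz": 0,"gripper": 3.5},
  ],
)

```text
time: 32.35
eef_pos: [0.448, -0.251, 0.0532]
tcp_rot: [0.707, -0.0, 0.707, 0.0]
wrist_force: [0.7, -0.6, -1.8]
grip_width: 0.0413
```

>>> servo_tool(
  newtons=15,
  rows=[
    {"tx": 0.1,"ty": 0,"tz": 0,"wx": 0,"wy": 0,"wz": 0,"gripper": 3.5},
    {"tx": 0,"ty": 0,"tz": 0,"wx": 0,"wy": 0,"wz": 0,"gripper": 3.5},
  ],
)

```text
time: 32.55
eef_pos: [0.448, -0.251, 0.0522]
tcp_rot: [0.707, -0.0, 0.707, 0.0]
wrist_force: [0.2, -0.2, -1.7]
grip_width: 0.0412
```

>>> servo_tool(
  newtons=15,
  rows=[
    {"tx": 0.1,"ty": 0,"tz": 0,"wx": 0,"wy": 0,"wz": 0,"gripper": 3.5},
    {"tx": 0,"ty": 0,"tz": 0,"wx": 0,"wy": 0,"wz": 0,"gripper": 3.5},
  ],
)

```text
time: 32.75
eef_pos: [0.4487, -0.2513, 0.0518]
tcp_rot: [0.707, -0.0, 0.707, -0.0]
wrist_force: [-1.0, 0.6, 3.6]
grip_width: 0.0415
```

Contact with the floor. Releasing with a narrower opening because the orange bottle is close.

>>> servo_tool(
  newtons=15,
  rows=[
    {"tx": 0,"ty": 0,"tz": 0,"wx": 0,"wy": 0,"wz": 0,"gripper": 4.4},
    {"tx": 0,"ty": 0,"tz": 0,"wx": 0,"wy": 0,"wz": 0,"gripper": 4.8},
    {"tx": 0,"ty": 0,"tz": 0,"wx": 0,"wy": 0,"wz": 0,"gripper": 5.5},
    {"tx": 0,"ty": 0,"tz": 0,"wx": 0,"wy": 0,"wz": 0,"gripper": 6.2},
    {"tx": 0,"ty": 0,"tz": 0,"wx": 0,"wy": 0,"wz": 0,"gripper": 6.2},
    {"tx": 0,"ty": 0,"tz": 0,"wx": 0,"wy": 0,"wz": 0,"gripper": 6.2},
    {"tx": -1,"ty": 0,"tz": 0,"wx": 0,"wy": 0,"wz": 0,"gripper": 6.2},
    {"tx": -2,"ty": 0,"tz": 0,"wx": 0,"wy": 0,"wz": 0,"gripper": 6.2},
    {"tx": -3,"ty": 0,"tz": 0,"wx": 0,"wy": 0,"wz": 0,"gripper": 6.2},
    {"tx": -3,"ty": 0,"tz": 0,"wx": 0,"wy": 0,"wz": 0,"gripper": 6.2},
    {"tx": -3,"ty": 0,"tz": 0,"wx": 0,"wy": 0,"wz": 0,"gripper": 7},
    {"tx": -2,"ty": 0,"tz": 0,"wx": 0,"wy": 0,"wz": 0,"gripper": 8},
    {"tx": -1,"ty": 0,"tz": 0,"wx": 0,"wy": 0,"wz": 0,"gripper": 8},
    {"tx": 0,"ty": 0,"tz": 0,"wx": 0,"wy": 0,"wz": 0,"gripper": 8},
    {"tx": 0,"ty": 0,"tz": 0,"wx": 0,"wy": 0,"wz": 0,"gripper": 8},
  ],
)

```text
time: 34.25
eef_pos: [0.4476, -0.2509, 0.2007]
tcp_rot: [0.707, 0.0, 0.707, 0.0]
wrist_force: [-0.1, -1.1, -0.0]
grip_width: 0.0798
```

```bash
python3 - <<'E'
from cap import *
c=shot('wrist','w15.png');o=env.get_obs();print(o['time'],o['eef_pos'])
X=[.448,-.251]
im=c['image'].astype(int);m=(im[...,2]-im[...,0]>60)&(im[...,0]<95)&(im[...,2]-im[...,1]>40)
u,v=fproj(c,[*X,.12])[0].astype(int);print('exp tip',fproj(c,[*X,.134]),'cap',fproj(c,[*X,.112]))
cv2.imwrite('pics/w15c.png',cv2.resize(c['image'][130:350,180:450],(736,600))[:,:,::-1])
ct,ce,a=blob(m,(u-22,u+22,v-14,v+15));k=ct[ct[:,1]==ct[:,1].max()].mean(0);print('cap',ce,a,ct.min(0),ct.max(0),'tip',plane(c,k,.134)[0,:2]-[.003,0],plane(c,ce,.112)[0,:2])
E
```

```text
34.3 [ 0.44726481 -0.25066717  0.2001241 ]
exp tip [[312.40166699 244.38806124]] cap [[312.48831822 235.22825162]]
cap [313.39516129 234.52419355] 496 [297 224] [330 246] tip [ 0.44620741 -0.25022279] [ 0.44743723 -0.25030577]
```

Blue is placed, with its tip about 2 mm from centre. Next is black.

>>> servo_tool(
  newtons=15,
  rows=[
    {"tx": 0,"ty": 1.675,"tz": 0.61,"wx": 0,"wy": 0,"wz": 0,"gripper": 8},
    {"tx": 0,"ty": 1.675,"tz": 0.61,"wx": 0,"wy": 0,"wz": 0,"gripper": 8},
    {"tx": 0,"ty": 3.35,"tz": 1.213,"wx": 0,"wy": 0,"wz": 0,"gripper": 8},
    {"tx": 0,"ty": 3.35,"tz": 1.213,"wx": 0,"wy": 0,"wz": 0,"gripper": 8},
    {"tx": 0,"ty": 3.35,"tz": 1.213,"wx": 0,"wy": 0,"wz": 0,"gripper": 8},
    {"tx": 0,"ty": 3.35,"tz": 1.213,"wx": 0,"wy": 0,"wz": 0,"gripper": 8},
    {"tx": 0,"ty": 3.35,"tz": 1.213,"wx": 0,"wy": 0,"wz": 0,"gripper": 8},
    {"tx": 0,"ty": 3.35,"tz": 1.213,"wx": 0,"wy": 0,"wz": 0,"gripper": 8},
    {"tx": 0,"ty": 3.35,"tz": 1.213,"wx": 0,"wy": 0,"wz": 0,"gripper": 8},
    {"tx": 0,"ty": 3.35,"tz": 1.213,"wx": 0,"wy": 0,"wz": 0,"gripper": 8},
    {"tx": 0,"ty": 3.35,"tz": 1.213,"wx": 0,"wy": 0,"wz": 0,"gripper": 8},
    {"tx": 0,"ty": 3.35,"tz": 1.213,"wx": 0,"wy": 0,"wz": 0,"gripper": 8},
    {"tx": 0,"ty": 3.35,"tz": 1.213,"wx": 0,"wy": 0,"wz": 0,"gripper": 8},
    {"tx": 0,"ty": 3.35,"tz": 1.213,"wx": 0,"wy": 0,"wz": 0,"gripper": 8},
    {"tx": 0,"ty": 3.35,"tz": 1.213,"wx": 0,"wy": 0,"wz": 0,"gripper": 8},
    {"tx": 0,"ty": 1.675,"tz": 0.61,"wx": 0,"wy": 0,"wz": 0,"gripper": 8},
    {"tx": 0,"ty": 1.675,"tz": 0.61,"wx": 0,"wy": 0,"wz": 0,"gripper": 8},
    {"tx": 0,"ty": 0,"tz": 0,"wx": 0,"wy": 0,"wz": 0,"gripper": 8},
    {"tx": 0,"ty": 0,"tz": 0,"wx": 0,"wy": 0,"wz": 0,"gripper": 8},
    {"tx": 0,"ty": 0,"tz": 0,"wx": 0,"wy": 0,"wz": 0,"gripper": 8},
  ],
)

```text
time: 36.3
eef_pos: [0.6298, 0.2495, 0.2004]
tcp_rot: [0.707, -0.0, 0.708, -0.001]
wrist_force: [0.1, -0.1, -0.1]
grip_width: 0.0802
```

```bash
python3 - <<'E'
from cap import *
c=shot('wrist','w16.png');o=env.get_obs();print(o['time'],o['eef_pos'])
X=[.63,.2515]
sil(c,X)
im=c['image'].astype(int);m=im.max(-1)<75
u,v=fproj(c,[*X,.12])[0].astype(int);print('exp tip',fproj(c,[*X,.13]),u,v)
ct,ce,a=blob(m,(u-28,u+28,v-25,v+50));k=ct[ct[:,1]==ct[:,1].max()].mean(0);print('cap',ce,a,ct.min(0),ct.max(0),'tip',plane(c,k,.13)[0,:2]-[.003,0],plane(c,ce,.108)[0,:2])
E
```

```text
36.35 [0.62995388 0.24949553 0.20078731]
near edge px 315.0 186 base centre [0.6318 0.2513] rows [(198, np.int32(297), np.int32(333), np.float64(315.0)), (206, np.int32(294), np.int32(336), np.float64(315.0))] area 866
y of axis at z+.05: [np.float64(0.2512), np.float64(0.2508), np.float64(0.2512), np.float64(0.2503)]
exp tip [[315.60227482 242.56474422]] 315 238Traceback (most recent call last):
  File "<stdin>", line 7, in <module>
  File "h.py", line 32, in blob
    n,l,st,ce=cv2.connectedComponentsWithStats(w); k=1+np.argmax(st[1:,4])
                                                       ~~~~~~~~~^^^^^^^^^^
    return _wrapfunc(a, 'argmax', axis=axis, out=out, **kwds)
    return bound(*args, **kwds)
ValueError: attempt to get argmax of an empty sequence
```

>>> servo_tool(
  newtons=12,
  rows=[
    {"tx": 1.5,"ty": 0,"tz": 0.1,"wx": 0,"wy": 0,"wz": 0,"gripper": 7.5},
    {"tx": 2.5,"ty": 0,"tz": 0,"wx": 0,"wy": 0,"wz": 0,"gripper": 7.5},
    {"tx": 2.5,"ty": 0,"tz": 0,"wx": 0,"wy": 0,"wz": 0,"gripper": 7.5},
    {"tx": 2.5,"ty": 0,"tz": 0,"wx": 0,"wy": 0,"wz": 0,"gripper": 7.5},
    {"tx": 2.5,"ty": 0,"tz": 0,"wx": 0,"wy": 0,"wz": 0,"gripper": 7.5},
    {"tx": 1.5,"ty": 0,"tz": 0,"wx": 0,"wy": 0,"wz": 0,"gripper": 7.5},
    {"tx": 1,"ty": 0,"tz": 0,"wx": 0,"wy": 0,"wz": 0,"gripper": 7.5},
    {"tx": 0.7,"ty": 0,"tz": 0,"wx": 0,"wy": 0,"wz": 0,"gripper": 7.5},
    {"tx": 0.6,"ty": 0,"tz": 0,"wx": 0,"wy": 0,"wz": 0,"gripper": 6.5},
    {"tx": 0,"ty": 0,"tz": 0,"wx": 0,"wy": 0,"wz": 0,"gripper": 5.5},
    {"tx": 0,"ty": 0,"tz": 0,"wx": 0,"wy": 0,"wz": 0,"gripper": 5},
    {"tx": 0,"ty": 0,"tz": 0,"wx": 0,"wy": 0,"wz": 0,"gripper": 4.6},
    {"tx": 0,"ty": 0,"tz": 0,"wx": 0,"wy": 0,"wz": 0,"gripper": 4.2},
    {"tx": 0,"ty": 0,"tz": 0,"wx": 0,"wy": 0,"wz": 0,"gripper": 3.5},
    {"tx": 0,"ty": 0,"tz": 0,"wx": 0,"wy": 0,"wz": 0,"gripper": 3.5},
    {"tx": 0,"ty": 0,"tz": 0,"wx": 0,"wy": 0,"wz": 0,"gripper": 3.5},
  ],
)

```text
time: 37.95
eef_pos: [0.6317, 0.2513, 0.0489]
tcp_rot: [0.707, -0.0, 0.707, 0.0]
wrist_force: [0.3, -2.0, 3.8]
grip_width: 0.0415
```

>>> servo_tool(
  newtons=15,
  rows=[
    {"tx": 0,"ty": 0,"tz": 0,"wx": 0,"wy": 0,"wz": 0,"gripper": 3.5},
    {"tx": -0.5,"ty": 0,"tz": 0,"wx": 0,"wy": 0,"wz": 0,"gripper": 3.5},
    {"tx": -1,"ty": 0,"tz": 0,"wx": 0,"wy": 0,"wz": 0,"gripper": 3.5},
    {"tx": -1.5,"ty": 0,"tz": 0,"wx": 0,"wy": 0,"wz": 0,"gripper": 3.5},
    {"tx": -2,"ty": 0,"tz": 0,"wx": 0,"wy": 0,"wz": 0,"gripper": 3.5},
    {"tx": -2.5,"ty": 0,"tz": 0,"wx": 0,"wy": 0,"wz": 0,"gripper": 3.5},
    {"tx": -2.5,"ty": 0,"tz": 0,"wx": 0,"wy": 0,"wz": 0,"gripper": 3.5},
    {"tx": -2.5,"ty": 0,"tz": 0,"wx": 0,"wy": 0,"wz": 0,"gripper": 3.5},
    {"tx": -2,"ty": 0,"tz": 0,"wx": 0,"wy": 0,"wz": 0,"gripper": 3.5},
    {"tx": -1.5,"ty": 0,"tz": 0,"wx": 0,"wy": 0,"wz": 0,"gripper": 3.5},
    {"tx": 0,"ty": 0,"tz": 0,"wx": 0,"wy": 0,"wz": 0,"gripper": 3.5},
  ],
)

```text
time: 39.05
eef_pos: [0.6326, 0.2524, 0.2119]
tcp_rot: [0.709, 0.001, 0.705, 0.001]
wrist_force: [1.0, 0.5, -0.8]
grip_width: 0.0413
```

```bash
python3 - <<'E'
from cap import *
c=shot('wrist','w17.png');o=env.get_obs();e=o['eef_pos'];print(o['time'],e,o['grip_width'],o['wrist_force'].round(1))
sil(c,[.632,.2513],.16)
E
```

```text
39.1 [0.63171031 0.25185796 0.20979291] 0.04139315863667572 [-0.5  0.5 -2.4]
near edge px 312.0 223 base centre [0.6347 0.2521] rows [(235, np.int32(287), np.int32(338), np.float64(312.5)), (243, np.int32(282), np.int32(340), np.float64(311.0)), (251, np.int32(280), np.int32(346), np.float64(313.0))] area 1338
y of axis at z+.05: [np.float64(0.2525), np.float64(0.2523), np.float64(0.2517), np.float64(0.2522), np.float64(0.2528), np.float64(0.2528)]
```

>>> servo_tool(
  newtons=15,
  rows=[
    {"tx": 0,"ty": -1.425,"tz": -0.8,"wx": 0,"wy": 0,"wz": 0,"gripper": 3.5},
    {"tx": 0,"ty": -1.425,"tz": -0.8,"wx": 0,"wy": 0,"wz": 0,"gripper": 3.5},
    {"tx": 0,"ty": -2.845,"tz": -1.6,"wx": 0,"wy": 0,"wz": 0,"gripper": 3.5},
    {"tx": 0,"ty": -2.845,"tz": -1.6,"wx": 0,"wy": 0,"wz": 0,"gripper": 3.5},
    {"tx": 0,"ty": -2.845,"tz": -1.6,"wx": 0,"wy": 0,"wz": 0,"gripper": 3.5},
    {"tx": 0,"ty": -2.845,"tz": -1.6,"wx": 0,"wy": 0,"wz": 0,"gripper": 3.5},
    {"tx": 0,"ty": -2.845,"tz": -1.6,"wx": 0,"wy": 0,"wz": 0,"gripper": 3.5},
    {"tx": 0,"ty": -2.845,"tz": -1.6,"wx": 0,"wy": 0,"wz": 0,"gripper": 3.5},
    {"tx": 0,"ty": -2.845,"tz": -1.6,"wx": 0,"wy": 0,"wz": 0,"gripper": 3.5},
    {"tx": 0,"ty": -2.845,"tz": -1.6,"wx": 0,"wy": 0,"wz": 0,"gripper": 3.5},
    {"tx": 0,"ty": -2.845,"tz": -1.6,"wx": 0,"wy": 0,"wz": 0,"gripper": 3.5},
    {"tx": 0,"ty": -2.845,"tz": -1.6,"wx": 0,"wy": 0,"wz": 0,"gripper": 3.5},
    {"tx": 0,"ty": -1.425,"tz": -0.8,"wx": 0,"wy": 0,"wz": 0,"gripper": 3.5},
    {"tx": 0,"ty": -1.425,"tz": -0.8,"wx": 0,"wy": 0,"wz": 0,"gripper": 3.5},
    {"tx": 0,"ty": 0,"tz": 0,"wx": 0,"wy": 0,"wz": 0,"gripper": 3.5},
    {"tx": 0,"ty": 0,"tz": 0,"wx": 0,"wy": 0,"wz": 0,"gripper": 3.5},
    {"tx": 0,"ty": 0,"tz": 0,"wx": 0,"wy": 0,"wz": 0,"gripper": 3.5},
  ],
)

```text
time: 40.8
eef_pos: [0.4394, -0.089, 0.2079]
tcp_rot: [0.707, -0.0, 0.707, 0.001]
wrist_force: [0.2, -0.4, -1.6]
grip_width: 0.041
```

>>> servo_tool(
  newtons=15,
  rows=[
    {"tx": 1,"ty": 0,"tz": 0,"wx": 0,"wy": 0,"wz": 0,"gripper": 3.5},
    {"tx": 2,"ty": 0,"tz": 0,"wx": 0,"wy": 0,"wz": 0,"gripper": 3.5},
    {"tx": 2.5,"ty": 0,"tz": 0,"wx": 0,"wy": 0,"wz": 0,"gripper": 3.5},
    {"tx": 2.5,"ty": 0,"tz": 0,"wx": 0,"wy": 0,"wz": 0,"gripper": 3.5},
    {"tx": 2.5,"ty": 0,"tz": 0,"wx": 0,"wy": 0,"wz": 0,"gripper": 3.5},
    {"tx": 2,"ty": 0,"tz": 0,"wx": 0,"wy": 0,"wz": 0,"gripper": 3.5},
    {"tx": 1,"ty": 0,"tz": 0,"wx": 0,"wy": 0,"wz": 0,"gripper": 3.5},
    {"tx": 0.7,"ty": 0,"tz": 0,"wx": 0,"wy": 0,"wz": 0,"gripper": 3.5},
    {"tx": 0.5,"ty": 0,"tz": 0,"wx": 0,"wy": 0,"wz": 0,"gripper": 3.5},
    {"tx": 0.3,"ty": 0,"tz": 0,"wx": 0,"wy": 0,"wz": 0,"gripper": 3.5},
    {"tx": 0.1,"ty": 0,"tz": 0,"wx": 0,"wy": 0,"wz": 0,"gripper": 3.5},
    {"tx": 0,"ty": 0,"tz": 0,"wx": 0,"wy": 0,"wz": 0,"gripper": 3.5},
  ],
)

```text
time: 42.0
eef_pos: [0.4396, -0.0902, 0.0577]
tcp_rot: [0.707, -0.0, 0.707, 0.0]
wrist_force: [0.6, -0.1, -1.1]
grip_width: 0.0416
```

>>> servo_tool(
  newtons=15,
  rows=[
    {"tx": 0.1,"ty": 0,"tz": 0,"wx": 0,"wy": 0,"wz": 0,"gripper": 3.5},
    {"tx": 0.1,"ty": 0,"tz": 0,"wx": 0,"wy": 0,"wz": 0,"gripper": 3.5},
    {"tx": 0,"ty": 0,"tz": 0,"wx": 0,"wy": 0,"wz": 0,"gripper": 3.5},
  ],
)

```text
time: 42.3
eef_pos: [0.4392, -0.0901, 0.0554]
tcp_rot: [0.707, -0.0, 0.707, 0.0]
wrist_force: [-0.5, 0.6, -0.8]
grip_width: 0.0408
```

>>> servo_tool(
  newtons=15,
  rows=[
    {"tx": 0.1,"ty": 0,"tz": 0,"wx": 0,"wy": 0,"wz": 0,"gripper": 3.5},
    {"tx": 0,"ty": 0,"tz": 0,"wx": 0,"wy": 0,"wz": 0,"gripper": 3.5},
  ],
)

```text
time: 42.5
eef_pos: [0.4391, -0.0901, 0.0542]
tcp_rot: [0.707, -0.0, 0.707, 0.0]
wrist_force: [-0.2, -0.3, -0.5]
grip_width: 0.0416
```

>>> servo_tool(
  newtons=15,
  rows=[
    {"tx": 0.1,"ty": 0,"tz": 0,"wx": 0,"wy": 0,"wz": 0,"gripper": 3.5},
    {"tx": 0,"ty": 0,"tz": 0,"wx": 0,"wy": 0,"wz": 0,"gripper": 3.5},
  ],
)

```text
time: 42.7
eef_pos: [0.4391, -0.0901, 0.0532]
tcp_rot: [0.707, -0.0, 0.707, 0.0]
wrist_force: [0.1, -0.5, -1.9]
grip_width: 0.0415
```

>>> servo_tool(
  newtons=15,
  rows=[
    {"tx": 0.1,"ty": 0,"tz": 0,"wx": 0,"wy": 0,"wz": 0,"gripper": 3.5},
    {"tx": 0,"ty": 0,"tz": 0,"wx": 0,"wy": 0,"wz": 0,"gripper": 3.5},
  ],
)

```text
time: 42.9
eef_pos: [0.44, -0.0903, 0.0528]
tcp_rot: [0.708, -0.0, 0.707, -0.0]
wrist_force: [-0.4, -1.3, 4.1]
grip_width: 0.041
```

>>> servo_tool(
  newtons=15,
  rows=[
    {"tx": 0,"ty": 0,"tz": 0,"wx": 0,"wy": 0,"wz": 0,"gripper": 4.4},
    {"tx": 0,"ty": 0,"tz": 0,"wx": 0,"wy": 0,"wz": 0,"gripper": 4.8},
    {"tx": 0,"ty": 0,"tz": 0,"wx": 0,"wy": 0,"wz": 0,"gripper": 5.5},
    {"tx": 0,"ty": 0,"tz": 0,"wx": 0,"wy": 0,"wz": 0,"gripper": 6.2},
    {"tx": 0,"ty": 0,"tz": 0,"wx": 0,"wy": 0,"wz": 0,"gripper": 7},
    {"tx": 0,"ty": 0,"tz": 0,"wx": 0,"wy": 0,"wz": 0,"gripper": 7},
    {"tx": -1,"ty": 0,"tz": 0,"wx": 0,"wy": 0,"wz": 0,"gripper": 7},
    {"tx": -2,"ty": 0,"tz": 0,"wx": 0,"wy": 0,"wz": 0,"gripper": 7},
    {"tx": -3,"ty": 0,"tz": 0,"wx": 0,"wy": 0,"wz": 0,"gripper": 7},
    {"tx": -3,"ty": 0,"tz": 0,"wx": 0,"wy": 0,"wz": 0,"gripper": 7},
    {"tx": -3,"ty": 0,"tz": 0,"wx": 0,"wy": 0,"wz": 0,"gripper": 7},
    {"tx": -3,"ty": 0,"tz": 0,"wx": 0,"wy": 0,"wz": 0,"gripper": 8},
    {"tx": -3,"ty": 0,"tz": 1,"wx": 0,"wy": 0,"wz": 0,"gripper": 8},
    {"tx": -3,"ty": 0,"tz": 2,"wx": 0,"wy": 0,"wz": 0,"gripper": 8},
    {"tx": -1,"ty": 0,"tz": 1,"wx": 0,"wy": 0,"wz": 0,"gripper": 8},
    {"tx": 0,"ty": 0,"tz": 0,"wx": 0,"wy": 0,"wz": 0,"gripper": 8},
    {"tx": 0,"ty": 0,"tz": 0,"wx": 0,"wy": 0,"wz": 0,"gripper": 8},
    {"tx": 0,"ty": 0,"tz": 0,"wx": 0,"wy": 0,"wz": 0,"gripper": 8},
  ],
)

```text
time: 44.7
eef_pos: [0.4776, -0.09, 0.2712]
tcp_rot: [0.706, 0.0, 0.708, 0.0]
wrist_force: [-0.6, 0.0, -0.1]
grip_width: 0.0802
```

```bash
python3 - <<'E'
from cap import *
c=shot('wrist','w18.png');s=shot('scene','s18.png');o=env.get_obs();print(o['time'],o['eef_pos'],o['wrist_force'].round(1))
b=cv2.resize(s['image'][150:345,190:450],(533,400),interpolation=cv2.INTER_CUBIC);a=cv2.resize(c['image'][60:330],(533,225))
a=c['image'][70:330,90:640][:, :533]; cv2.imwrite('pics/m18.png',np.vstack([a,b])[:600+60,:,::-1][:600])
D=dict(red=[.442,.2272],yellow=[.430,.0895],black=[.441,-.090],blue=[.448,-.251])
for n,d in D.items(): print(n,'tile tip/base wrist',(fproj(c,[[*d,.134],[*d,.004]])-[90,70]).round().tolist(),'scene',((proj(s,[[*d,.134],[*d,.004]])-[190,150])*2.05+[0,260]).round().tolist())
# grey before/after in scene image
z0=load('scene0')['image'][175:255,318:350].astype(int);z1=s['image'][175:255,318:350].astype(int);print('grey diff',np.abs(z0-z1).mean())
E
```

```text
44.8 [ 0.47786151 -0.09004899  0.27128066] [-0.4 -0.2 -1. ]
red tile tip/base wrist [[512.0, 122.0], [452.0, 103.0]] scene [[54.0, 323.0], [66.0, 414.0]]
yellow tile tip/base wrist [[413.0, 102.0], [365.0, 88.0]] scene [[110.0, 367.0], [120.0, 463.0]]
black tile tip/base wrist [[223.0, 108.0], [223.0, 93.0]] scene [[220.0, 428.0], [223.0, 528.0]]
blue tile tip/base wrist [[51.0, 120.0], [96.0, 102.0]] scene [[338.0, 495.0], [332.0, 601.0]]
grey diff 7.118619791666666
```

View pics/m18.png

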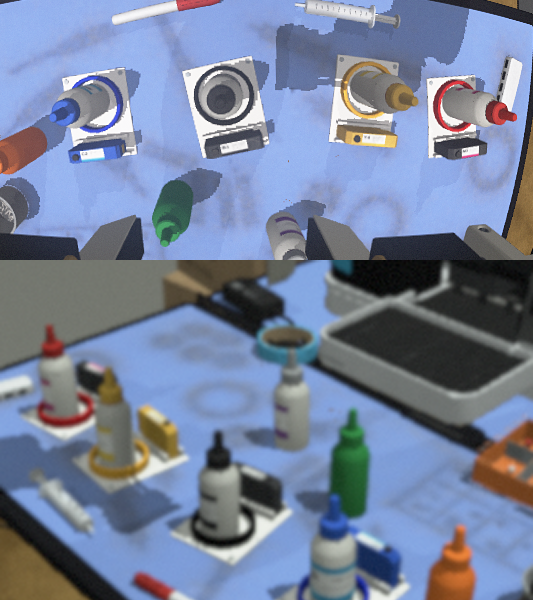

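Picture 15: all four bottles stand upright inside their own collars, the grey one stands where it did, and the hand is clear. Handing in.

```bash
python3 -c "
from cell import env
print(env.hand_in()); print(env.get_obs()['time'])"
```

```text
the job is handed in; nothing more can be done
None
the job is handed in; nothing more can be done
```

All four bottles stand in the well of their own colour, placed in the order yellow, red, blue, black. I lowered each until the wrist force showed contact with the floor, then released it. I handed the job in at about 45 s of the 112 s; no verdict was reported.

**Last checks:**
- **Upright and in place:** the final wrist and scene pictures show each bottle upright inside its collar, released, with the hand clear of everything. Tips measured about 2 mm (blue) and 3 mm (red) from the well centre. Yellow is 2–6 mm off depending on the view, inside the 13 mm limit. Black I judged only from the pictures, with no distance measured.
- **Grey bottle:** it stands upright at its old place. I judged that from the final picture; the before-and-after image difference I ran (mean 7) was not conclusive on its own.

**What disagreed or failed:**
- The finger ends sat about 2 cm above the reported TCP. My first grip on yellow, at TCP height 0.070 m, therefore closed beside its cap without touching it. I opened, lowered in small steps to 0.045 m and gripped the body there.
- One base measurement of the blue bottle was 8 mm off because its label bands confused the mask. A close look put it right before placing.
- The automatic cap check on the black bottle found nothing, so I used its body outline instead.

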